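Load the warming bath and set its guarded dial

TASK

Warm the cream jars: lift the lid off the warming bath by its knob and lay it on the worktop, stand every cream jar that is on the worktop (the red-banded pot too) upright on the bath's floor, and put the lid back so that it seats in the tank. Only then flip the clear cover over the dial right back so that it stays open by itself, turn the dial until its white pointer is at the red setting tab, and close the cover again. Leave the weighing boat and the small beaker where they are.

Things in the scene. Friction and masses are not known exactly. Their poses are not given: they have to be found in the camera images.
- bath: Dry warming bath, a white box 306 x 224 mm and 85 mm high, fixed to the worktop. Origin: on the worktop under the tank's centre; x points to its back (away from the robot), y to its left. In front of the tank (x -219 to -87 mm) is the console, as high as the tank's rim, with a pocket 120 x 120 mm centred at x = -151 mm, floor at z = 40 mm; the dial stands in it under a flat clear cover.
- bath_floor (a point): Centre of the floor of the tank, the bath's open rectangular steel-lined well: inside 160 mm (bath's x) by 210 mm (y), floor 22 mm and rim 85 mm above the worktop, walls 7 mm thick. Same axes as the bath.
- bath_lid: Loose steel lid, plate 168 x 218 x 4 mm, 0.4 kg. Origin: centre of the plate's underside; long side along its y. Ribs under it (8 mm deep, 152 x 202 mm overall) drop into the tank with 4 mm of play all round. Seated: origin 85 mm above the bath's origin, its x along the bath's x (or a half turn off). On the worktop: origin at z = 8 mm.
- lid_knob (a point): Middle of the upper part of the lid's black bar knob: 27 mm above the lid's origin. The knob is a bar 18 mm thick (lid's x), 56 mm long (lid's y), its top 37 mm and its foot 4 mm above the lid's origin. Clear worktop to lay the lid on lies to the left of the bath, about world x 0.37 to 0.56 m; beyond x = 0.6 m there stands a mixer, and a wall at y = 0.48 m.
- cover (a joint): Angle of the clear flip cover (rad): 0 = closed flat, 1.95 = leaning back on its stop. Hinged along the bath's y at its tank-side edge; its front edge swings up and back towards the tank. Free hinge with a little damping: it falls shut from below about 1.3 and back on its stop from above about 1.6. Plate 132 mm (out from the hinge) x 134 mm x 4 mm, 0.14 kg.
- cover_hinge (a point): Middle of the cover's hinge axis: x = -85 mm, y = 0, z = 89 mm in the bath's frame; its axes are the bath's.
- cover_ball (a point): Centre of the black ball knob (22 mm, on a thin stem) on the cover's outer face near its free edge, midway along the hinge. At cover angle a it lies at x = -0.118 cos a + 0.027 sin a, z = 0.118 sin a + 0.027 cos a (m) from cover_hinge along the bath's axes. Pinched along the bath's y it turns freely between the pads.
- dial (a joint): Angle of the black dial under the cover (rad), 0 to 2.8, growing clockwise seen from above; at 0 its white pointer points along the bath's +y. It stays where it is left (friction about 0.05 N m).
- setting_tab (a joint): Angle of the red setting tab on the dial's scale (rad), same zero and direction as the dial: the pointer is at the tab when the two values are equal. It cannot be moved by hand.
- dial_grip (a point): Point on the dial's vertical axis at the height to grip, 67.5 mm above the worktop; its y axis runs along the dial's grip bar towards the pointer. The bar is 14 mm thick, 50 mm long, from 46 to 75 mm above the worktop.
- dial_pointer (a point): Point 35 mm from the dial's axis in the direction of the white pointer line on the end of the grip bar.
- tab_mark (a point): Middle of the red setting tab, 35 mm from the dial's axis, near the pocket's floor.
- weighing_boat: Bystander: white square weighing boat, 89 x 89 x 19 mm. Origin: centre of its underside.
- small_beaker: Bystander: small glass beaker, 62 mm across, 71 mm high. Origin: centre of its underside.
- jar_a: White cream jar with a blue band, 61 mm across, 46 mm high, 0.09 kg or so. Origin: centre of its underside; z up. May be absent.
- jar_b: White cream jar with an orange band, 53 mm across, 40 mm high, 0.09 kg or so. Origin: centre of its underside; z up. May be absent.
- jar_d: White cream jar with a violet band, 57 mm across, 42 mm high, 0.09 kg or so. Origin: centre of its underside; z up. May be absent.
- jar_red: Cream-coloured pot with a red band, 63 mm across, 34 mm high, 0.07 kg or so, counts as one of the jars. Origin: centre of its underside; z up. May be absent.
There are look-alikes about, which are no part of the job. Leave any black or brown look-alike of the jar_a alone. What is shaped like the jar_red but yellow is not meant.

How it is judged (in metres and radians):
On the way, in this order (a step that is already met when the one before it is completed fails the run):
1. The lid lies on the worktop, let go (height (world z) of bath_lid below 0.014 m and angle between bath_lid's own z axis and vertical below 0.06 rad and contact force between the fingers and bath_lid below 0.2 N), for 0.2 s.
2. Every jar stands in the bath and the lid is seated on it and let go, the cover still closed (z of jar_a in the frame of bath_floor between -0.006 and 0.006 m and angle between each of jar_a, jar_b, jar_d, jar_red's own z axis and vertical below 0.12 rad and x of jar_a in the frame of bath_floor between -0.08 and 0.08 m and y of jar_a in the frame of bath_floor between -0.105 and 0.105 m and z of jar_b in the frame of bath_floor between -0.006 and 0.006 m and x of jar_b in the frame of bath_floor between -0.08 and 0.08 m and y of jar_b in the frame of bath_floor between -0.105 and 0.105 m and z of jar_d in the frame of bath_floor between -0.006 and 0.006 m and x of jar_d in the frame of bath_floor between -0.08 and 0.08 m and y of jar_d in the frame of bath_floor between -0.105 and 0.105 m and z of jar_red in the frame of bath_floor between -0.006 and 0.006 m and x of jar_red in the frame of bath_floor between -0.08 and 0.08 m and y of jar_red in the frame of bath_floor between -0.105 and 0.105 m and z of bath_lid in the frame of bath between 0.08 and 0.0885 m and horizontal distance between bath_lid and bath_floor below 0.01 m and angle between the x axis of bath_lid and the x axis of bath, either way round below 0.08 rad and angle between bath_lid's own z axis and vertical below 0.03 rad and contact force between the fingers and bath_lid below 0.2 N and value of joint cover below 0.3 rad), for 0.2 s.
3. The cover is open and stays open untouched, the dial not yet at the tab (value of joint cover above 1.75 rad and contact force between the fingers and bath below 0.2 N and not (horizontal distance between dial_pointer and tab_mark below 0.004 m)), for 0.2 s.
4. With the cover open, the dial's pointer is at the red tab (value of joint cover above 1.6 rad and horizontal distance between dial_pointer and tab_mark below 0.004 m), for 0.2 s.
At the end, for the whole second after the job is handed in: All jars stand upright (7 deg) on the tank floor; lid seated (10 mm and 4.5 deg from true, level, under 3.5 mm high); pointer within 4 mm (6.5 deg) of the red tab; cover closed (under 0.06 rad); all at rest and let go (z of jar_a in the frame of bath_floor between -0.006 and 0.006 m and angle between each of jar_a, jar_b, jar_d, jar_red's own z axis and vertical below 0.12 rad and x of jar_a in the frame of bath_floor between -0.08 and 0.08 m and y of jar_a in the frame of bath_floor between -0.105 and 0.105 m and z of jar_b in the frame of bath_floor between -0.006 and 0.006 m and x of jar_b in the frame of bath_floor between -0.08 and 0.08 m and y of jar_b in the frame of bath_floor between -0.105 and 0.105 m and z of jar_d in the frame of bath_floor between -0.006 and 0.006 m and x of jar_d in the frame of bath_floor between -0.08 and 0.08 m and y of jar_d in the frame of bath_floor between -0.105 and 0.105 m and z of jar_red in the frame of bath_floor between -0.006 and 0.006 m and x of jar_red in the frame of bath_floor between -0.08 and 0.08 m and y of jar_red in the frame of bath_floor between -0.105 and 0.105 m and z of bath_lid in the frame of bath between 0.08 and 0.0885 m and horizontal distance between bath_lid and bath_floor below 0.01 m and angle between the x axis of bath_lid and the x axis of bath, either way round below 0.08 rad and angle between bath_lid's own z axis and vertical below 0.03 rad and horizontal distance between dial_pointer and tab_mark below 0.004 m and value of joint cover below 0.06 rad and linear speed of each of bath_lid, jar_a, jar_b, jar_d, jar_red below 0.02 m/s); the robot touches nothing.
It fails at once if The weighing boat is pushed more than 4 cm or knocked over (distance of weighing_boat from where it was at the start of the episode above 0.04 m or angle between weighing_boat's own z axis and vertical above 0.5 rad).
It fails at once if The small beaker is pushed more than 4 cm or knocked over (distance of small_beaker from where it was at the start of the episode above 0.04 m or angle between small_beaker's own z axis and vertical above 0.5 rad).
Of jar_a, jar_b, jar_d, jar_red only 2 to 4 are there at a start; the rules pass over those that are not, and their reading is None.
At some moment in a run one of jar_a, jar_b, jar_d, jar_red may be knocked a few centimetres aside while the robot is not near it.
It also fails if it takes over 210 s, if anything falls off the work surface, if the arm or the gripper's body presses on something with over 40 N, if the wrist force passes 120 N, or if a joint passes its speed limit or range.

ROBOT

A 6-joint arm with a two-finger parallel gripper is mounted at the origin on a cart in front of the work surface, level with it; the furniture and walls round the work are solid. World frame = base frame: x ahead of the robot, y to its left, z up, the work surface at z = 0. Lengths are in mm, angles in rad, forces in N, time in s.
With the tool pointing down it reaches from about 250 to 725 mm from the base axis. Payload 4 kg.
Tool frame: the origin (TCP) lies at the very end of the fingers, on their centre line; the grasp point (between the pads) lies 19 mm behind it; z points along the fingers, y is the line along which they close (so a half turn about z gives the same grasp; the last joint's range is limited). The gripper opens to 85 mm and grips with 20 to 120 N. Pads are 22 mm wide; open, the fingers measure 114 mm over their backs; the gripper's body (76 mm by 85 mm) begins 54 mm behind the grasp point. The pads swing forward as they close: fully open they stand 13 mm farther back than shut.
Start: joints at [-1.298, 0.241, 0.005, 1.335, 0, 1.571], TCP at [134.713, -481.51, 231.306] pointing down, gripper open.
Joint ranges: [-2.72, 2.72], [-1.05, 1.87], [-1.09, 1.28], [-1.99, 2.15], [-1.42, 1.44], [-3.14, 3.14]. Speed limits (rad/s): [2.79, 2.79, 3.14, 3.14, 3.14, 3.14].

INTERFACE

Orientations are given as a 3x3 rotation matrix whose columns are the frame's x, y, z axes.
In Python, from workcell import ctrl gives the robot as it stands.
- The arm moves only by the shell command python3 -m creep 'ROWS' [FORCE]. ROWS is text: rows parted by semicolons, each of 7 numbers parted by spaces: the shift along the tool's x, y, z in units of 50 mm (1.0 is 50 mm), then the turn, a rotation vector about the tool's x, y, z in units of 6 degrees (1.0 is 6 degrees), then the finger opening in mm, from 0 to 85.4. In form: x y z rx ry rz hand; .... A call has exactly 5 rows; each row shifts and turns the commanded pose from where the row before left it, along the tool's axes as they then stand; what a row does not reach is not made up. A row lasts 1/10 s, in which the tool goes at most 50 mm and 8.59 degrees, less where a joint would pass 70% of its speed; a pose out of reach is approached as far as the arm can. A call is refused whole if a number of a shift passes 1 or a number of a turn 1, either way. A call with a gripper value outside its range is refused whole. The fingers move at their own pace and stop on an object; FORCE is the grip in N (left out, the last holds). Time passes only in rows, so rows that do not move let the fingers close, or fill a call up. It gives the time, the measured TCP pose, the force, the opening and the grip force at its end, in the units of the state.
- ctrl.get_state(): the state, without advancing time (a new reading comes with each control period).
- ctrl.camera(name): name is "scene" or "top" or "wrist"; returns (picture, depth): 400x640x3 uint8, red, green, blue; 400x640 float32, mm along the optical axis (not along the pixel's ray), 0 where there is no reading.
- ctrl.camera_params(name): a dict with "K" (3x3 intrinsics, pixels), "eye" and "attitude" of the camera in the world. Camera axes: x right, y up, looking along -z (the intrinsics and any distortion apply to the point x, -y, -z); pixel columns grow to the right and rows downward; lengths in mm; the calibration is good to about 2 mm. A picture is of the moment at which its call begins: read the wrist's pose just before it. camera_params takes no time and is no camera call; for the wrist camera it gives the pose at the moment of the call.
- ctrl.close_job(): hands the job in; it is judged then, once.
Trained networks look in the newest picture that a camera, given by its name, has taken for a name from the list of things; names that differ only in an ending like _2 or _b are one class to them, and where a whole thing is asked for, a point or a joint stands for the part that bears it (a point fixed in the world has none). Each returns a list of dicts, best first, with "confidence" (0 to 1); they miss things now and then, are a little off and sometimes report something else, mostly with a low value. They report only what shows in the picture. A call takes as long as a camera call. They do not tell look-alikes from the thing itself.
- ctrl.look_for(label, camera): "location" ([column, row] as shares, 0 to 1, of the picture: columns of its width, rows of its height, amid what is visible of it).
- ctrl.silhouettes(label, camera): "region" (400x640 bool, what is visible of it) and "location" ([column, row] as shares, 0 to 1, of the picture: columns of its width, rows of its height, amid what is visible of it).
- ctrl.pinpoint(label, camera): "location" ([column, row] as shares, 0 to 1, of the picture: columns of its width, rows of its height: a listed point, or the origin of a listed thing).
The state is a dict: "time_s": time; "joints": joint angles; "joint_vel": joint speeds; "joint_torque": joint torques, N m; "tcp_pos": TCP position; "tool_rot": TCP orientation; "force": force on the tool from outside, world axes, zero at the start; "ft_torque": the same for the moment, N m; "width": finger opening in mm; "grip_force": force on a finger pad.
Only numpy, scipy, OpenCV 4.12 (cv2) and the standard library are available. Lean on these libraries where they do the work, as an engineer would, in place of code of your own. Each camera call takes 0.05 s, during which the arm holds its last target. There are 200 camera calls.

## Working session

There is one attempt and no reset: what is moved stays moved. The work goes in short steps, Python scripts to look and compute and a shell command to move; the robot and the scene stay as the last step left them, time stands still between calls to the robot, and variables do not carry over. Pictures are saved under pics/ and viewed, at most 14 in all, crops included, and the job is handed in when it is done.

```bash
ls; mkdir -p pics; cat > h.py <<'E'
from workcell import ctrl
import numpy as np, cv2
def shot(cam,name=None):
    p=ctrl.camera_params(cam); im,d=ctrl.camera(cam)
    if name: cv2.imwrite(f'pics/{name}.png',im[:,:,::-1])
    return p,im,d
def w(p,u,v,d=None,z=None):
    K=np.array(p['K']);r=np.linalg.inv(K)@np.array([u,v,1.0]);r=np.array([r[0],-r[1],-r[2]])
    R=np.array(p['attitude']);e=np.array(p['eye'])
    D=R@r
    s=d if z is None else (z-e[2])/D[2]
    return e+s*D
def pix(l): return l[0]*640,l[1]*400
def st():
    s=ctrl.get_state();print('t',round(s['time_s'],2),'tcp',np.round(s['tcp_pos'],1),'F',np.round(s['force'],1),'w',round(s['width'],1),'g',round(s['grip_force'],1));print(np.round(s['tool_rot'],3).tolist(),'j',np.round(s['joints'],2));return s
E
python3 - <<'E'
from h import *
s=st()
for c in('scene','top'):
    p,im,d=shot(c,c+'0'); print(c,{k:np.round(v,3).tolist() if not isinstance(v,str) else v for k,v in p.items()})
    for n in['bath','bath_floor','bath_lid','lid_knob','cover_hinge','cover_ball','dial_grip','dial_pointer','tab_mark','weighing_boat','small_beaker','jar_a','jar_b','jar_d','jar_red']:
        for o in ctrl.pinpoint(n,c)[:4]:
            u,v=pix(o['location']);dd=d[min(int(v),399),min(int(u),639)]
            print(n,round(o['confidence'],2),round(u),round(v),np.round(w(p,u,v,dd)))
E
```

```text
pics
t 0.0 tcp [ 134.5 -480.9  230.4] F [-0.   0.2 -1.2] w 85.2 g 0.0
[[0.963, 0.269, -0.001], [0.269, -0.963, 0.002], [0.0, -0.002, -1.0]] j [-1.3   0.24  0.    1.34  0.    1.57]
scene {'K': [[392.321, 0.0, 319.393], [0.0, 392.321, 199.58], [0.0, 0.0, 1.0]], 'eye': [361.806, -676.931, 1069.886], 'attitude': [[0.942, 0.295, -0.159], [-0.335, 0.826, -0.453], [-0.002, 0.48, 0.877]]}
bath 0.89 310 151 [568.  -1.  88.]
bath_lid 0.65 246 141 [393.  69. 129.]
bath_lid 0.62 313 151 [577.  -4.  88.]
bath_lid 0.57 311 135 [585.  38. 113.]
lid_knob 0.88 307 131 [584.  68.  99.]
cover_hinge 0.7 283 143 [500.  53.  91.]
cover_ball 0.9 243 140 [386. 107.  92.]
weighing_boat 0.71 273 316 [ 319. -416.    1.]
small_beaker 0.83 392 229 [ 705. -314.   61.]
jar_a 0.93 345 253 [ 559. -331.   44.]
jar_a 0.69 309 222 [ 494. -205.   43.]
jar_a 0.65 342 218 [ 589. -227.   46.]
jar_b 0.93 345 253 [ 559. -331.   44.]
jar_b 0.69 309 222 [ 494. -205.   43.]
jar_b 0.65 342 218 [ 589. -227.   46.]
jar_d 0.93 345 253 [ 559. -331.   44.]
jar_d 0.69 309 222 [ 494. -205.   43.]
jar_d 0.65 342 218 [ 589. -227.   46.]

[... 355 characters left out ...]
cover_hinge 0.44 355 138 [ 700. -284.   69.]
cover_hinge 0.21 360 235 [ 440. -299.   38.]
cover_ball 0.78 213 252 [389.  74. 128.]
weighing_boat 0.71 400 277 [ 329. -411.    3.]
weighing_boat 0.69 223 175 [585.  58. 123.]
small_beaker 0.58 353 136 [ 726. -288.    4.]
jar_a 0.93 324 177 [ 336. -158. 1266.]
jar_a 0.77 368 189 [ 564. -321.   46.]
jar_a 0.56 319 218 [ 486. -189.   43.]
jar_b 0.93 324 177 [ 336. -158. 1266.]
jar_b 0.77 368 189 [ 564. -321.   46.]
jar_b 0.56 319 218 [ 486. -189.   43.]
jar_d 0.93 324 177 [ 336. -158. 1266.]
jar_d 0.77 368 189 [ 564. -321.   46.]
jar_d 0.56 319 218 [ 486. -189.   43.]
jar_red 0.87 321 249 [ 401. -194.   35.]
jar_red 0.64 356 233 [ 444. -288.   37.]
```

View pics/top0.png

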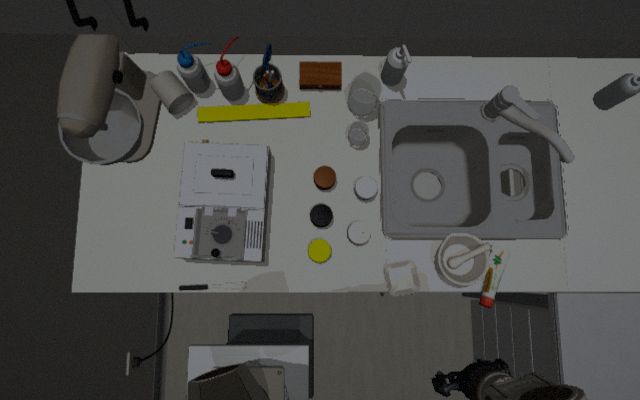

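View pics/scene0.png

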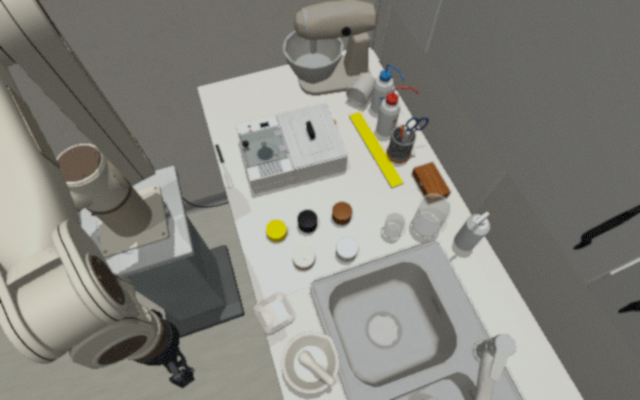

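```bash
cat >> h.py <<'E'
def cloud(p,d):
    K=np.array(p['K']);v,u=np.mgrid[0:400,0:640]
    x=(u-K[0,2])/K[0,0]*d;y=(v-K[1,2])/K[1,1]*d
    c=np.stack([x,-y,-d],-1)@np.array(p['attitude']).T+np.array(p['eye']); c[d==0]=np.nan
    return c
def disc(P,x,y,z0,z1,r=45):
    m=(np.hypot(P[...,0]-x,P[...,1]-y)<r)&(P[...,2]>z0)&(P[...,2]<z1)
    q=P[m]
    if len(q)<8: return None
    (a,b),rad=cv2.minEnclosingCircle(q[:,:2].astype(np.float32))
    return np.round([q[:,0].mean(),q[:,1].mean(),np.median(q[:,2]),a,b,rad,len(q)],1)
E
python3 - <<'E'
from h import *
for c in('scene','top'):
    p,im,d=shot(c);P=cloud(p,d)
    for n,(x,y) in dict(white=(562,-325),cream=(445,-298),black=(490,-197),brown=(588,-210),yellow=(400,-192)).items(): print(c,n,disc(P,x,y,25,60))
    m=(P[...,2]>80)&(P[...,2]<96)&(P[...,0]>250)&(P[...,0]<720)&(P[...,1]<230)&(P[...,1]>-130)
    m=cv2.morphologyEx(m.astype(np.uint8),cv2.MORPH_OPEN,np.ones((3,3)))>0
    q=P[m];print(c,'bath',len(q),cv2.minAreaRect(q[:,:2].astype(np.float32)),np.median(q[:,2]))
    m=(P[...,2]>108)&(P[...,2]<150)&(P[...,0]>480)&(P[...,0]<680)&(P[...,1]<130)&(P[...,1]>-50)
    q=P[m];print(c,'knob',len(q),cv2.minAreaRect(q[:,:2].astype(np.float32)),np.median(q[:,2]) if len(q) else 0)
    big=cv2.resize(im[200:290,270:370] if c=='scene' else im[135:270,170:280],None,fx=5,fy=4.4 if 0 else 5,interpolation=cv2.INTER_CUBIC)
    cv2.imwrite(f'pics/crop_{c}.png',big[:600,:,::-1])
a=cv2.imread('pics/crop_scene.png');b=cv2.imread('pics/crop_top.png')
a=cv2.resize(a,(390,351));b=cv2.resize(b,(400,436));o=np.zeros((600,800,3),np.uint8);o[:351,:390]=a;o[:b.shape[0],400:]=b;cv2.imwrite('pics/c1.png',o)
E
```

```text
scene white [ 567.7 -317.9   45.   569.  -315.2   30.9  398. ]
scene cream [ 446.9 -297.2   34.2  447.  -295.3   31.4  388. ]
scene black [ 492.5 -196.6   45.4  493.2 -193.8   31.1  364. ]
scene brown [ 596.6 -205.8   45.3  598.9 -202.6   31.6  351. ]
scene yellow [ 398.5 -190.1   34.2  398.3 -188.4   32.2  351. ]
scene bath 5453 ((526.2513427734375, 65.75547790527344), (227.350341796875, 306.04046630859375), 87.2995376586914) 88.93504251056572
scene knob 98 ((592.616943359375, 63.17399215698242), (57.66242599487305, 18.12801742553711), 86.58563232421875) 120.13938935467547
top white [ 569.  -315.1   47.2  569.9 -316.3   31.2  417. ]
top cream [ 447.6 -296.    36.3  448.  -296.6   31.4  423. ]
top black [ 493.4 -193.4   47.2  494.4 -193.7   30.8  413. ]
top brown [ 597.3 -203.2   47.1  599.5 -203.4   31.3  413. ]
top yellow [ 399.4 -188.6   36.3  399.5 -188.6   31.4  431. ]
top bath 9407 ((527.15283203125, 65.3984603881836), (225.25265502929688, 306.79437255859375), 87.3704605102539) 90.41422197318934
top knob 167 ((592.5435791015625, 61.22277069091797), (54.98998260498047, 18.653562545776367), 85.38640594482422) 121.88035832766104
```

View pics/c1.png

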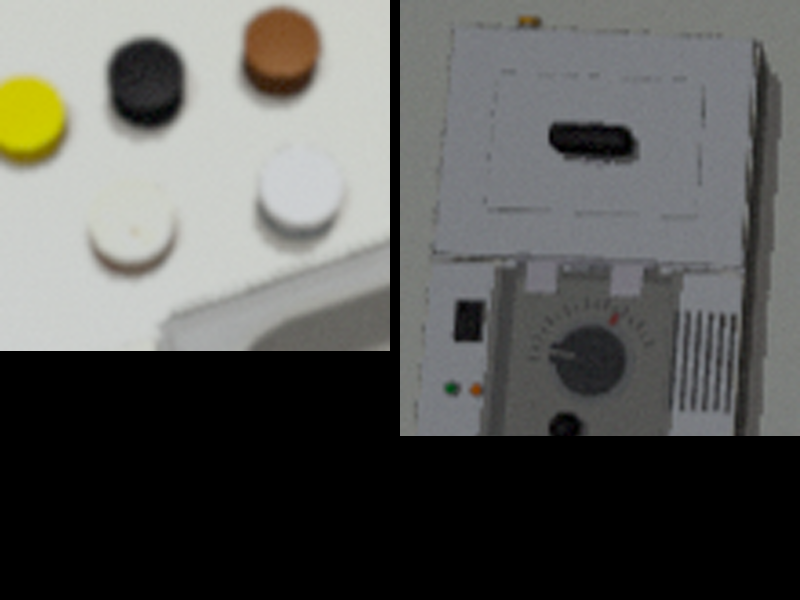

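The white jar is jar_a and the cream pot is jar_red. The black, brown and yellow ones are look-alikes. In the crop the dial's pointer is at about (562,353) and the red tab at about (614,318). The bath origin is near (592.6, 62.4), turned about -2.7°.

```bash
cat >> h.py <<'E'
def go(x,y,z,th=None):
    s=st();R=np.array(s['tool_rot']);t=np.degrees(np.arctan2(R[1,0],R[0,0]))
    print('theta',round(t,2))
    if th is not None:
        print('rz units',round((t-th)/6,2)); a=np.radians(th); R=np.array([[np.cos(a),np.sin(a),0],[np.sin(a),-np.cos(a),0],[0,0,-1]])
    print('units xyz',np.round(R.T@(np.array([x,y,z])-s['tcp_pos'])/50,2))
E
M="python3 -m creep"
python3 -m creep '0 0 0 0 0 -1 85; 0 0 0 0 0 -1 85; 0 0 0 0 0 -1 85; 0 0 0 0 0 -1 85; 0 0 0 0 0 -1 85' 60
python3 -m creep '0 0 0 0 0 -1 85; 0 0 0 0 0 -1 85; 0 0 0 0 0 -1 85; 0 0 0 0 0 -1 85; 0 0 0 0 0 -1 85'
python3 -m creep '0 0 0 0 0 -1 85; 0 0 0 0 0 -0.95 85; 0.4 0.3 0 0 0 0 70; 0.7 0.53 0 0 0 0 70; 0.7 0.53 0 0 0 0 70'
python3 -m creep '0.7 0.53 0 0 0 0 70; 0.7 0.53 0 0 0 0 70; 0.7 0.53 0 0 0 0 70; 0.7 0.53 0 0 0 0 70; 0.7 0.53 0 0 0 0 70'
python3 -m creep '0.7 0.53 0 0 0 0 70; 0.7 0.53 0 0 0 0 70; 0.7 0.53 0 0 0 0 70; 0.7 0.53 0 0 0 0 70; 0.7 0.53 0 0 0 0 70'
python3 -m creep '0.7 0.53 0 0 0 0 70; 0.7 0.53 0 0 0 0 70; 0.5 0.53 0 0 0 0 70; 0 0 0 0 0 0 70; 0 0 0 0 0 0 70'
python3 - <<'E'
from h import *
go(592.6,62,97,87.3)
p,im,d=shot('wrist','wr1')
for o in ctrl.pinpoint('lid_knob','wrist')[:2]: u,v=pix(o['location']);print(o['confidence'],u,v,w(p,u,v,z=112))
P=cloud(p,d);m=(P[...,2]>108)&(P[...,2]<130)&(abs(P[...,0]-592)<60)&(abs(P[...,1]-62)<60);q=P[m];print(len(q));print(cv2.minAreaRect(q[:,:2].astype(np.float32)))
E
```

```text
time_s: 2.2
tcp_pos: [134.7, -481.5, 231.3]
tool_rot: [[0.696, 0.718, 0.0], [0.718, -0.696, 0.0], [0.0, -0.0, -1.0]]
force: [-0.4, 0.1, 0.3]
width: 85.0
grip_force: 0.0
time_s: 2.7
tcp_pos: [134.7, -481.5, 231.3]
tool_rot: [[0.244, 0.97, -0.0], [0.97, -0.244, 0.0], [0.0, -0.0, -1.0]]
force: [0.5, 0.3, 1.2]
width: 84.7
grip_force: 0.0
time_s: 3.2
tcp_pos: [207.2, -394.1, 231.1]
tool_rot: [[0.049, 0.999, 0.0], [0.999, -0.049, 0.0], [0.0, 0.0, -1.0]]
force: [1.0, -0.5, 0.3]
width: 69.7
grip_force: 0.0
time_s: 3.7
tcp_pos: [348.3, -224.7, 231.6]
tool_rot: [[0.047, 0.999, 0.001], [0.999, -0.047, -0.001], [-0.001, 0.001, -1.0]]
force: [1.1, -0.5, 1.0]
width: 70.0
grip_force: 0.0
time_s: 4.2
tcp_pos: [488.9, -55.8, 231.5]
tool_rot: [[0.046, 0.999, 0.001], [0.999, -0.046, -0.0], [-0.0, 0.001, -1.0]]
force: [0.1, -0.3, -0.1]
width: 70.1
grip_force: 0.0
time_s: 4.7
tcp_pos: [571.6, 34.2, 230.5]
tool_rot: [[0.045, 0.999, -0.002], [0.999, -0.045, -0.0], [-0.001, -0.002, -1.0]]
force: [-0.6, -1.0, -0.0]
width: 70.4
grip_force: 0.0
t 4.7 tcp [571.6  34.2 230.5] F [-0.6 -1.  -0. ] w 70.4 g 0.0
[[0.045, 0.999, -0.002], [0.999, -0.045, -0.0], [-0.001, -0.002, -1.0]] j [ 0.06  0.39  0.21  1.39 -0.    1.68]
theta 87.41
rz units 0.02
units xyz [0.57 0.39 2.67]
0.71 344.576 152.07999999999998 [591.80668004  64.01440012 112.        ]
1747
((592.215576171875, 63.165443420410156), (56.01141357421875, 18.02196502685547), 87.64274597167969)
```

```bash
python3 -m creep '0.58 0.38 0 0 0 0 60; 0 0 0.6 0 0 0 60; 0 0 0.6 0 0 0 60; 0 0 0.6 0 0 0 60; 0 0 0.4 0 0 0 60'
python3 -m creep '0 0 0.3 0 0 0 60; 0 0 0.17 0 0 0 60; 0 0 0 0 0 0 0; 0 0 0 0 0 0 0; 0 0 0 0 0 0 0' 70
python3 -m creep '0 0 0 0 0 0 0; 0 0 0 0 0 0 0; 0 0 0 0 0 0 0; 0 0 -0.1 0 0 0 0; 0 0 -0.1 0 0 0 0'
python3 - <<'E'
from h import *
st()
E
```

```text
time_s: 5.3
tcp_pos: [590.1, 60.2, 119.7]
tool_rot: [[0.049, 0.999, -0.002], [0.999, -0.049, -0.0], [-0.001, -0.002, -1.0]]
force: [-0.9, -0.1, 0.3]
width: 60.0
grip_force: 0.0
time_s: 5.8
tcp_pos: [592.7, 61.6, 99.4]
tool_rot: [[0.047, 0.999, 0.002], [0.999, -0.047, 0.0], [0.0, 0.002, -1.0]]
force: [-1.7, -1.4, 26.0]
width: 17.1
grip_force: 46.1
time_s: 6.3
tcp_pos: [591.2, 61.8, 107.2]
tool_rot: [[0.046, 0.999, -0.002], [0.999, -0.046, -0.0], [-0.0, -0.002, -1.0]]
force: [0.1, 0.6, -3.6]
width: 16.4
grip_force: 70.8
t 6.3 tcp [591.2  61.8 107.2] F [ 0.1  0.6 -3.6] w 16.4 g 70.8
[[0.046, 0.999, -0.002], [0.999, -0.046, -0.0], [-0.0, -0.002, -1.0]] j [0.1  0.5  0.06 1.13 0.   1.72]
```

```bash
python3 -m creep '0 0 -0.3 0 0 0 0; 0 0 -0.5 0 0 0 0; 0 0 -0.5 0 0 0 0; 0 0 -0.5 0 0 0 0; 0 0 -0.3 0 0 0 0'
python3 -m creep '0 -0.4 0 0 0 0 0; 0 -0.5 0 0 0 0 0; 0 -0.6 0 0 0 0 0; 0 -0.6 0 0 0 0 0; 0 -0.4 0 0 0 0 0'
python3 -m creep '0.3 0 0 0 0 0 0; 0.6 0 0 0 0 0 0; 0.6 0 0 0 0 0 0; 0.6 0 0 0 0 0 0; 0.6 0 0 0 0 0 0'
python3 -m creep '0.6 0 0 0 0 0 0; 0.6 0 0 0 0 0 0; 0.6 0 0 0 0 0 0; 0.6 0 0 0 0 0 0; 0.3 0 0 0 0 0 0'
python3 -m creep '0 0 0.3 0 0 0 0; 0 0 0.5 0 0 0 0; 0 0 0.5 0 0 0 0; 0 0 0.5 0 0 0 0; 0 0 0.5 0 0 0 0'
python3 - <<'E'
from h import *
go(465,330,32,87.3)
E
```

```text
time_s: 6.8
tcp_pos: [592.5, 62.0, 214.7]
tool_rot: [[0.046, 0.999, 0.002], [0.999, -0.046, 0.0], [0.0, 0.002, -1.0]]
force: [-0.2, -0.4, -3.6]
width: 16.3
grip_force: 71.0
time_s: 7.3
tcp_pos: [464.5, 67.6, 212.3]
tool_rot: [[0.046, 0.999, -0.003], [0.999, -0.046, -0.0], [-0.0, -0.003, -1.0]]
force: [-0.4, -0.2, -3.6]
width: 16.5
grip_force: 70.8
time_s: 7.8
tcp_pos: [473.0, 203.5, 212.5]
tool_rot: [[0.047, 0.999, -0.001], [0.999, -0.047, -0.0], [-0.0, -0.001, -1.0]]
force: [0.4, -0.0, -3.6]
width: 16.8
grip_force: 70.9
time_s: 8.3
tcp_pos: [479.2, 339.6, 212.0]
tool_rot: [[0.044, 0.999, -0.001], [0.999, -0.044, 0.0], [0.0, -0.001, -1.0]]
force: [-0.9, -1.1, -3.4]
width: 16.9
grip_force: 70.8
time_s: 8.8
tcp_pos: [479.4, 336.6, 96.5]
tool_rot: [[0.047, 0.999, -0.001], [0.999, -0.047, -0.001], [-0.001, -0.001, -1.0]]
force: [-0.2, 0.3, -4.1]
width: 16.5
grip_force: 70.9
t 8.8 tcp [479.4 336.6  96.5] F [-0.2  0.3 -4.1] w 16.5 g 70.9
[[0.047, 0.999, -0.001], [0.999, -0.047, -0.001], [-0.001, -0.001, -1.0]] j [ 0.61  0.5   0.02  1.09 -0.    2.23]
theta 87.31
rz units 0.0
units xyz [-0.15 -0.28  1.29]
```

```bash
python3 -m creep '-0.1 -0.2 0.4 0 0 0 0; 0 0 0.5 0 0 0 0; 0 0 0.3 0 0 0 0; 0 0 0.1 0 0 0 0; 0 0 0 0 0 0 0'
python3 -m creep '0 0 0.04 0 0 0 0; 0 0 0.04 0 0 0 0; 0 0 0.04 0 0 0 0; 0 0 0 0 0 0 0; 0 0 0 0 0 0 0'
```

```text
time_s: 9.3
tcp_pos: [469.0, 332.1, 32.0]
tool_rot: [[0.047, 0.999, -0.002], [0.999, -0.047, -0.001], [-0.002, -0.002, -1.0]]
force: [0.2, 0.1, -3.7]
width: 16.6
grip_force: 70.6
time_s: 9.8
tcp_pos: [469.6, 332.9, 27.0]
tool_rot: [[0.047, 0.999, 0.0], [0.999, -0.047, 0.0], [0.0, 0.0, -1.0]]
force: [0.0, 0.6, -3.3]
width: 16.6
grip_force: 70.7
```

```bash
python3 -m creep '0 0 0.03 0 0 0 0; 0 0 0.03 0 0 0 0; 0 0 0.03 0 0 0 0; 0 0 0 0 0 0 0; 0 0 0 0 0 0 0'
python3 -m creep '0 0 0.02 0 0 0 0; 0 0 0.02 0 0 0 0; 0 0 0.02 0 0 0 0; 0 0 0 0 0 0 0; 0 0 0 0 0 0 0'
```

```text
time_s: 10.3
tcp_pos: [469.5, 332.8, 22.5]
tool_rot: [[0.047, 0.999, 0.0], [0.999, -0.047, 0.0], [0.0, 0.0, -1.0]]
force: [-1.2, -0.6, -0.7]
width: 16.9
grip_force: 71.0
time_s: 10.8
tcp_pos: [469.5, 332.8, 22.4]
tool_rot: [[0.047, 0.999, 0.001], [0.999, -0.047, 0.001], [0.001, 0.001, -1.0]]
force: [-6.1, -3.8, 17.3]
width: 16.9
grip_force: 73.7
```

```bash
python3 -m creep '0 0 0 0 0 0 50; 0 0 0 0 0 0 50; 0 0 0 0 0 0 50; 0 0 -0.2 0 0 0 50; 0 0 -0.4 0 0 0 60'
python3 -m creep '0 0 -0.6 0 0 0 85; 0 0 -0.6 0 0 0 85; 0 0 -0.6 0 0 0 85; 0 0 -0.6 0 0 0 85; 0 0 -0.4 0 0 0 85' 40
python3 -m creep '-0.4 0.08 0 0 0 0 85; -0.8 0.16 0 0 0 0 85; -0.8 0.16 0 0 0 0 85; -0.8 0.16 0 0 0 0 85; -0.8 0.16 0 0 0 0 85'
python3 -m creep '-0.8 0.16 0 0 0 0 85; -0.8 0.16 0 0 0 0 85; -0.8 0.16 0 0 0 0 85; -0.8 0.16 0 0 0 0 85; -0.8 0.16 0 0 0 0 85'
python3 -m creep '-0.8 0.16 0 0 0 0 85; -0.8 0.16 0 0 0 0 85; -0.8 0.16 0 0 0 0 85; -0.8 0.16 0 0 0 0 85; -0.5 0.1 0 0 0 0 85'
python3 -m creep '0 0 0 0 0 0 85; 0 0 0 0 0 0 85; 0 0 0 0 0 0 85; 0 0 0 0 0 0 85; 0 0 0 0 0 0 85'
python3 - <<'E'
from h import *
p,im,d=shot('top','t2');P=cloud(p,d)
for n,(x,y) in dict(white=(569,-315),cream=(447,-296)).items(): print(n,disc(P,x,y,25,60,60))
p,im,d=shot('wrist','w2');P=cloud(p,d)
for n,(x,y) in dict(white=(569,-315),cream=(447,-296)).items(): print(n,disc(P,x,y,25,60,60))
go(569.5,-315.5,50,87.3)
p,im,d=shot('scene','s2');P=cloud(p,d)
print('lid',np.nanmedian(P[(abs(P[...,0]-400)<12)&(abs(P[...,1]-332)<80)][:,2]),np.nanmedian(P[(abs(P[...,0]-530)<12)&(abs(P[...,1]-332)<80)][:,2]))
E
```

```text
time_s: 11.3
tcp_pos: [468.2, 331.9, 48.1]
tool_rot: [[0.047, 0.999, -0.003], [0.999, -0.047, -0.002], [-0.003, -0.003, -1.0]]
force: [0.4, -0.6, -0.3]
width: 59.7
grip_force: 0.0
time_s: 11.8
tcp_pos: [470.3, 333.3, 192.5]
tool_rot: [[0.047, 0.999, 0.003], [0.999, -0.047, 0.002], [0.002, 0.003, -1.0]]
force: [0.7, 0.4, -0.1]
width: 85.1
grip_force: 0.0
time_s: 12.3
tcp_pos: [497.3, 149.9, 190.0]
tool_rot: [[0.046, 0.999, 0.001], [0.999, -0.046, 0.0], [0.0, 0.001, -1.0]]
force: [0.7, 0.7, -0.4]
width: 85.1
grip_force: 0.0
time_s: 12.8
tcp_pos: [527.9, -52.0, 190.0]
tool_rot: [[0.047, 0.999, 0.001], [0.999, -0.047, 0.0], [0.0, 0.001, -1.0]]
force: [0.6, 0.4, 0.2]
width: 84.7
grip_force: 0.0
time_s: 13.3
tcp_pos: [556.2, -239.9, 189.7]
tool_rot: [[0.049, 0.999, 0.001], [0.999, -0.049, -0.001], [-0.001, 0.001, -1.0]]
force: [0.0, 1.0, -0.3]
width: 84.8
grip_force: 0.0
time_s: 13.8
tcp_pos: [556.2, -235.7, 189.6]
tool_rot: [[0.045, 0.999, 0.0], [0.999, -0.045, 0.0], [0.0, 0.0, -1.0]]
force: [0.5, -0.1, 0.6]
width: 84.9
grip_force: 0.0
white [ 565.6 -331.9   47.2  567.1 -327.2   28.2  148. ]
cream [ 423.4 -319.6   36.3  422.4 -321.8   31.2  394. ]
white [ 569.1 -310.6   45.9  569.2 -314.8   30.9 3371. ]
cream [ 420.5 -309.1   34.8  421.5 -319.3   31.2 1954. ]
t 13.9 tcp [ 556.2 -236.1  189.6] F [0.  0.  0.2] w 84.9 g 0.0
[[0.045, 0.999, 0.0], [0.999, -0.045, -0.0], [-0.0, 0.0, -1.0]] j [-0.4   0.47  0.22  1.33  0.    1.21]
theta 87.4
rz units 0.02
units xyz [-1.57  0.34  2.79]
lid 11.380050324780314 10.898827978642885
```

View pics/s2.png

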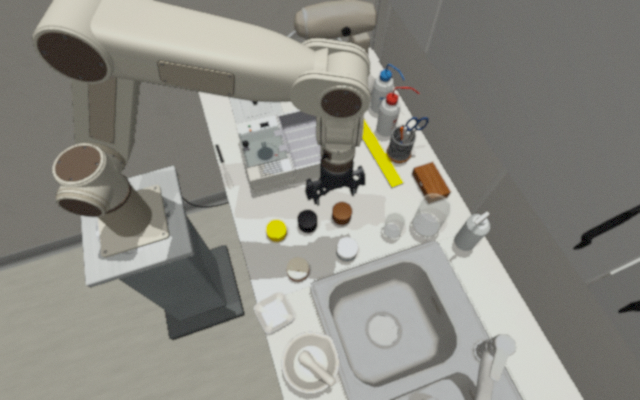

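The lid lies flat beside the bath and jar_a is still in place. The red pot has been knocked to about (421.5, -320). Next I grasp jar_a.

```bash
python3 -m creep '-0.5 0.1 0 0 0 0 85; -0.6 0.12 0 0 0 0 85; -0.47 0.12 0 0 0 0 85; 0 0 0.4 0 0 0 85; 0 0 0.6 0 0 0 85'
python3 -m creep '0 0 0.6 0 0 0 85; 0 0 0.6 0 0 0 85; 0 0 0.6 0 0 0 85; 0 0 0.4 0 0 0 85; 0 0 0.2 0 0 0 85'
python3 -m creep '0 0 0.2 0 0 0 85; 0 0 0 0 0 0 85; 0 0 0 0 0 0 50; 0 0 0 0 0 0 50; 0 0 0 0 0 0 50'
python3 -m creep '0 0 0 0 0 0 50; 0 0 0 0 0 0 50; 0 0 0 0 0 0 50; 0 0 -0.2 0 0 0 50; 0 0 -0.4 0 0 0 50'
```

```text
time_s: 14.45
tcp_pos: [571.0, -317.9, 141.0]
tool_rot: [[0.048, 0.999, 0.005], [0.999, -0.048, -0.003], [-0.002, 0.005, -1.0]]
force: [0.2, -0.3, -0.8]
width: 85.0
grip_force: 0.0
time_s: 14.95
tcp_pos: [567.9, -315.0, 16.7]
tool_rot: [[0.046, 0.999, -0.004], [0.999, -0.046, 0.002], [0.002, -0.004, -1.0]]
force: [-0.3, 0.4, -0.3]
width: 85.3
grip_force: 0.0
time_s: 15.45
tcp_pos: [570.5, -316.7, 11.1]
tool_rot: [[0.047, 0.999, 0.003], [0.999, -0.047, -0.002], [-0.001, 0.003, -1.0]]
force: [-0.3, 0.4, 3.8]
width: 60.2
grip_force: 43.7
time_s: 15.95
tcp_pos: [567.4, -315.0, 37.6]
tool_rot: [[0.047, 0.999, -0.005], [0.999, -0.047, 0.003], [0.002, -0.005, -1.0]]
force: [0.2, -0.5, -0.9]
width: 60.2
grip_force: 43.5
```

```bash
python3 -m creep '0 0 -0.6 0 0 0 50; 0 0 -0.6 0 0 0 50; 0 0 -0.6 0 0 0 50; 0 0 -0.5 0 0 0 50; 0 0 -0.2 0 0 0 50'
python3 -m creep '0.4 0.01 0 0 0 0 50; 0.7 0.02 0 0 0 0 50; 0.7 0.02 0 0 0 0 50; 0.7 0.02 0 0 0 0 50; 0.7 0.02 0 0 0 0 50'
python3 -m creep '0.7 0.01 0 0 0 0 50; 0.7 0.02 0 0 0 0 50; 0.7 0.02 0 0 0 0 50; 0.7 0.02 0 0 0 0 50; 0.5 0.02 0 0 0 0 50'
python3 -m creep '0 0 0 0 0 0 50; 0 0 0 0 0 0 50; 0 0 0 0 0 0 50; 0 0 0 0 0 0 50; 0 0 0 0 0 0 50'
python3 - <<'E'
from h import *
go(590.5,17.5,34,87.3)
p,im,d=shot('wrist','w3')
p,im,d=shot('top','t3');P=cloud(p,d)
print(disc(P,421,-320,25,60,60))
E
```

```text
time_s: 16.45
tcp_pos: [570.5, -316.7, 167.7]
tool_rot: [[0.047, 0.999, 0.004], [0.999, -0.047, -0.002], [-0.002, 0.004, -1.0]]
force: [0.2, 0.2, -0.9]
width: 60.2
grip_force: 43.5
time_s: 16.95
tcp_pos: [579.9, -153.9, 162.3]
tool_rot: [[0.046, 0.999, -0.004], [0.999, -0.046, 0.001], [0.001, -0.004, -1.0]]
force: [1.1, 0.2, -1.3]
width: 60.2
grip_force: 43.5
time_s: 17.45
tcp_pos: [591.8, 11.3, 162.3]
tool_rot: [[0.044, 0.999, -0.004], [0.999, -0.044, 0.001], [0.001, -0.004, -1.0]]
force: [-0.5, -1.0, -2.9]
width: 60.3
grip_force: 43.5
time_s: 17.95
tcp_pos: [593.4, 7.1, 164.1]
tool_rot: [[0.048, 0.999, -0.0], [0.999, -0.048, -0.0], [-0.0, -0.0, -1.0]]
force: [0.3, -0.5, -1.8]
width: 60.0
grip_force: 43.5
t 17.95 tcp [593.4   7.1 164.1] F [ 0.3 -0.5 -1.8] w 60.0 g 43.5
[[0.048, 0.999, -0.0], [0.999, -0.048, -0.0], [-0.0, -0.0, -1.0]] j [ 0.01  0.46  0.14  1.26 -0.    1.63]
theta 87.23
rz units -0.01
units xyz [ 0.2  -0.07  2.6 ]
[ 421.5 -321.5   36.   421.9 -322.1   31.3  428. ]
```

View pics/w3.png

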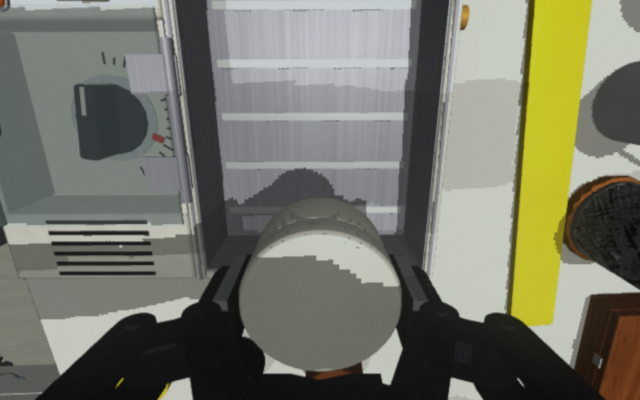

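The tank is empty, and its right wall (lower centre) still lies ahead of the jar, so I shift +0.2 along x and lower it.

```bash
python3 -m creep '0.2 -0.07 0 0 0 0 50; 0 0 0.3 0 0 0 50; 0 0 0.5 0 0 0 50; 0 0 0.5 0 0 0 50; 0 0 0.5 0 0 0 50'
python3 -m creep '0 0 0.4 0 0 0 50; 0 0 0.2 0 0 0 50; 0 0 0.1 0 0 0 50; 0 0 0.05 0 0 0 50; 0 0 0 0 0 0 50'
python3 -m creep '0 0 0.03 0 0 0 50; 0 0 0.03 0 0 0 50; 0 0 0 0 0 0 50; 0 0 0 0 0 0 50; 0 0 0 0 0 0 50'
```

```text
time_s: 18.55
tcp_pos: [590.4, 19.0, 73.8]
tool_rot: [[0.046, 0.999, 0.001], [0.999, -0.046, 0.0], [0.0, 0.001, -1.0]]
force: [-0.1, -0.4, -1.4]
width: 60.4
grip_force: 43.5
time_s: 19.05
tcp_pos: [591.1, 18.4, 37.5]
tool_rot: [[0.047, 0.999, 0.001], [0.999, -0.047, 0.0], [0.0, 0.001, -1.0]]
force: [0.5, -0.4, -1.2]
width: 59.5
grip_force: 43.5
time_s: 19.55
tcp_pos: [590.6, 18.3, 33.9]
tool_rot: [[0.047, 0.999, 0.0], [0.999, -0.047, 0.0], [0.0, 0.0, -1.0]]
force: [-0.6, 0.1, -1.4]
width: 60.2
grip_force: 43.5
```

```bash
python3 -m creep '0 0 0.02 0 0 0 50; 0 0 0.02 0 0 0 50; 0 0 0.02 0 0 0 50; 0 0 0 0 0 0 50; 0 0 0 0 0 0 50'
```

```text
time_s: 20.05
tcp_pos: [590.7, 18.4, 33.0]
tool_rot: [[0.047, 0.999, 0.001], [0.999, -0.047, 0.0], [0.0, 0.001, -1.0]]
force: [-4.2, -0.6, 10.8]
width: 60.2
grip_force: 44.4
```

```bash
python3 -m creep '0 0 0 0 0 0 74; 0 0 0 0 0 0 74; 0 0 0 0 0 0 74; 0 0 -0.3 0 0 0 74; 0 0 -0.5 0 0 0 74'
python3 -m creep '0 0 -0.6 0 0 0 74; 0 0 -0.6 0 0 0 74; 0 0 -0.6 0 0 0 85; 0 0 -0.4 0 0 0 85; -0.3 -0.12 0 0 0 0 85'
python3 -m creep '-0.7 -0.31 0 0 0 0 85; -0.7 -0.31 0 0 0 0 85; -0.7 -0.31 0 0 0 0 85; -0.7 -0.31 0 0 0 0 85; -0.7 -0.31 0 0 0 0 85'
python3 -m creep '-0.7 -0.31 0 0 0 0 85; -0.7 -0.31 0 0 0 0 85; -0.7 -0.31 0 0 0 0 85; -0.5 -0.3 0 0 0 0 85; -0.25 -0.16 0 0 0 0 85'
python3 -m creep '0 0 0 0 0 0 85; 0 0 0 0 0 0 85; 0 0 0 0 0 0 85; 0 0 0 0 0 0 85; 0 0 0 0 0 0 85'
python3 - <<'E'
from h import *
p,im,d=shot('wrist','w4');P=cloud(p,d);print(disc(P,421.7,-321.8,25,50,60))
go(421.6,-321.6,6,87.3)
p,im,d=shot('top','t4');P=cloud(p,d)
print(disc(P,590.5,17.5,55,78,50),disc(P,569,-315,25,60,60))
E
```

```text
time_s: 20.55
tcp_pos: [588.5, 18.2, 68.7]
tool_rot: [[0.047, 0.999, -0.005], [0.999, -0.047, -0.0], [-0.0, -0.005, -1.0]]
force: [1.4, 0.0, -1.1]
width: 74.0
grip_force: 0.0
time_s: 21.05
tcp_pos: [586.5, 4.6, 184.1]
tool_rot: [[0.044, 0.999, 0.007], [0.999, -0.044, 0.0], [0.001, 0.007, -1.0]]
force: [-0.0, 0.2, -0.1]
width: 85.3
grip_force: 0.0
time_s: 21.55
tcp_pos: [496.0, -169.2, 179.2]
tool_rot: [[0.047, 0.999, -0.003], [0.999, -0.047, 0.0], [0.0, -0.003, -1.0]]
force: [1.2, -0.7, 0.6]
width: 85.1
grip_force: 0.0
time_s: 22.05
tcp_pos: [419.5, -308.5, 179.3]
tool_rot: [[0.05, 0.999, -0.003], [0.999, -0.05, 0.001], [0.001, -0.003, -1.0]]
force: [1.0, 0.9, 0.3]
width: 84.6
grip_force: 0.0
time_s: 22.55
tcp_pos: [422.8, -305.9, 180.8]
tool_rot: [[0.045, 0.999, 0.0], [0.999, -0.045, 0.0], [0.0, 0.0, -1.0]]
force: [-0.3, 0.5, 0.5]
width: 85.5
grip_force: 0.0
[ 421.  -319.1   34.7  421.  -321.    31.4 3751. ]
t 22.6 tcp [ 422.7 -306.   180.8] F [ 0.1  0.9 -0. ] w 85.4 g 0.0
[[0.045, 0.999, 0.0], [0.999, -0.045, 0.0], [0.0, 0.0, -1.0]] j [-0.63  0.31 -0.03  1.23  0.    0.99]
theta 87.42
rz units 0.02
units xyz [-0.31 -0.01  3.5 ]
[590.5  17.6  69.  592.4  18.7  31.9 425. ] None
```

```bash
python3 -m creep '-0.31 -0.02 0 0 0 0 85; 0 0 0.4 0 0 0 85; 0 0 0.6 0 0 0 85; 0 0 0.6 0 0 0 85; 0 0 0.6 0 0 0 85'
python3 -m creep '0 0 0.6 0 0 0 85; 0 0 0.4 0 0 0 85; 0 0 0.2 0 0 0 85; 0 0 0.08 0 0 0 85; 0 0 0 0 0 0 85'
python3 -m creep '0 0 0 0 0 0 50; 0 0 0 0 0 0 50; 0 0 0 0 0 0 50; 0 0 0 0 0 0 50; 0 0 0 0 0 0 50'
python3 -m creep '0 0 -0.2 0 0 0 50; 0 0 -0.4 0 0 0 50; 0 0 -0.6 0 0 0 50; 0 0 -0.6 0 0 0 50; 0 0 -0.6 0 0 0 50'
python3 - <<'E'
from h import *
go(594.7,107.4,165,87.3)
E
```

```text
time_s: 23.15
tcp_pos: [420.6, -323.5, 69.9]
tool_rot: [[0.047, 0.999, 0.001], [0.999, -0.047, -0.001], [-0.001, 0.001, -1.0]]
force: [0.0, -0.9, 0.5]
width: 85.0
grip_force: 0.0
time_s: 23.65
tcp_pos: [420.6, -322.7, 6.9]
tool_rot: [[0.047, 0.999, 0.0], [0.999, -0.047, -0.0], [-0.0, 0.0, -1.0]]
force: [-0.2, 0.6, 0.3]
width: 84.9
grip_force: 0.0
time_s: 24.15
tcp_pos: [421.5, -323.0, 8.4]
tool_rot: [[0.047, 0.999, 0.002], [0.999, -0.047, -0.002], [-0.002, 0.002, -1.0]]
force: [-1.8, 0.3, 6.8]
width: 61.6
grip_force: 44.0
time_s: 24.65
tcp_pos: [420.1, -321.8, 128.3]
tool_rot: [[0.046, 0.999, -0.0], [0.999, -0.046, 0.0], [0.0, -0.0, -1.0]]
force: [1.2, -0.2, -0.7]
width: 61.5
grip_force: 43.7
t 24.65 tcp [ 420.1 -321.8  128.3] F [ 1.2 -0.2 -0.7] w 61.5 g 43.7
[[0.046, 0.999, -0.0], [0.999, -0.046, 0.0], [0.0, -0.0, -1.0]] j [-0.65  0.36 -0.1   1.11  0.    0.96]
theta 87.34
rz units 0.01
units xyz [ 8.74  3.08 -0.73]
```

```bash
python3 -m creep '0 0 -0.4 0 0 0 50; 0 0 -0.3 0 0 0 50; 0.4 0.14 0 0 0 0 50; 0.7 0.25 0 0 0 0 50; 0.7 0.25 0 0 0 0 50'
python3 -m creep '0.7 0.25 0 0 0 0 50; 0.7 0.25 0 0 0 0 50; 0.7 0.25 0 0 0 0 50; 0.7 0.25 0 0 0 0 50; 0.7 0.25 0 0 0 0 50'
python3 -m creep '0.7 0.25 0 0 0 0 50; 0.7 0.25 0 0 0 0 50; 0.7 0.25 0 0 0 0 50; 0.7 0.25 0 0 0 0 50; 0.5 0.18 0 0 0 0 50'
python3 -m creep '0 0 0 0 0 0 50; 0 0 0 0 0 0 50; 0 0 0 0 0 0 50; 0 0 0 0 0 0 50; 0 0 0 0 0 0 50'
python3 - <<'E'
from h import *
go(594.7,107.4,32,87.3)
E
```

```text
time_s: 25.15
tcp_pos: [456.6, -233.1, 162.5]
tool_rot: [[0.048, 0.999, 0.001], [0.999, -0.048, -0.0], [-0.0, 0.001, -1.0]]
force: [1.1, 0.4, -0.9]
width: 61.5
grip_force: 43.7
time_s: 25.65
tcp_pos: [527.3, -60.3, 162.3]
tool_rot: [[0.046, 0.999, 0.0], [0.999, -0.046, 0.0], [0.0, 0.0, -1.0]]
force: [0.2, 0.6, -1.0]
width: 61.8
grip_force: 43.7
time_s: 26.15
tcp_pos: [594.1, 102.7, 162.1]
tool_rot: [[0.045, 0.999, 0.0], [0.999, -0.045, 0.001], [0.001, 0.0, -1.0]]
force: [-0.1, -0.1, -0.5]
width: 61.5
grip_force: 43.7
time_s: 26.65
tcp_pos: [593.6, 99.2, 162.1]
tool_rot: [[0.048, 0.999, 0.0], [0.999, -0.048, -0.0], [-0.0, 0.0, -1.0]]
force: [-0.2, 0.3, -0.1]
width: 61.9
grip_force: 43.7
t 26.65 tcp [593.6  99.2 162.1] F [-0.2  0.3 -0.1] w 61.9 g 43.7
[[0.048, 0.999, 0.0], [0.999, -0.048, -0.0], [-0.0, 0.0, -1.0]] j [ 0.17  0.48  0.17  1.26 -0.    1.78]
theta 87.24
rz units -0.01
units xyz [0.17 0.01 2.6 ]
```

```bash
python3 -m creep '0.17 0.01 0.2 0 0 0 50; 0 0 0.4 0 0 0 50; 0 0 0.5 0 0 0 50; 0 0 0.5 0 0 0 50; 0 0 0.4 0 0 0 50'
python3 -m creep '0 0 0.3 0 0 0 50; 0 0 0.15 0 0 0 50; 0 0 0.1 0 0 0 50; 0 0 0 0 0 0 50; 0 0 0 0 0 0 50'
python3 -m creep '0 0 0.03 0 0 0 50; 0 0 0.03 0 0 0 50; 0 0 0 0 0 0 50; 0 0 0 0 0 0 50; 0 0 0 0 0 0 50'
```

```text
time_s: 27.15
tcp_pos: [593.7, 108.8, 59.6]
tool_rot: [[0.047, 0.999, -0.002], [0.999, -0.047, -0.0], [-0.0, -0.002, -1.0]]
force: [0.0, -1.2, -0.9]
width: 61.1
grip_force: 43.7
time_s: 27.65
tcp_pos: [595.3, 108.8, 35.0]
tool_rot: [[0.047, 0.999, 0.001], [0.999, -0.047, 0.0], [0.0, 0.001, -1.0]]
force: [0.5, 0.1, 0.2]
width: 61.4
grip_force: 43.7
time_s: 28.15
tcp_pos: [594.7, 108.7, 31.4]
tool_rot: [[0.047, 0.999, 0.0], [0.999, -0.047, 0.0], [0.0, 0.0, -1.0]]
force: [0.3, -0.7, -1.0]
width: 61.2
grip_force: 43.7
```

```bash
python3 -m creep '0 0 0.02 0 0 0 50; 0 0 0.02 0 0 0 50; 0 0 0.02 0 0 0 50; 0 0 0 0 0 0 50; 0 0 0 0 0 0 50'
python3 -m creep '0 0 0 0 0 0 75; 0 0 0 0 0 0 75; 0 0 0 0 0 0 75; 0 0 -0.3 0 0 0 75; 0 0 -0.5 0 0 0 75'
python3 -m creep '0 0 -0.6 0 0 0 75; 0 0 -0.6 0 0 0 75; 0 0 -0.5 0 0 0 75; 0 0 -0.4 0 0 0 60; 0 -0.3 0 0 0 0 60'
python3 -m creep '0.3 -0.4 0 0 0 0 60; 0.5 -0.4 0 0 0 0 60; 0.5 -0.4 0 0 0 0 60; 0.6 -0.4 0 0 0 0 60; 0.6 -0.4 0 0 0 0 60'
python3 -m creep '0.6 -0.3 0 0 0 0 60; 0.6 -0.1 0 0 0 0 60; 0.5 0 0 0 0 0 60; 0.2 0 0 0 0 0 60; 0 0 0 0 0 0 60'
python3 -m creep '0 0 0 0 0 0 60; 0 0 0 0 0 0 60; 0 0 0 0 0 0 60; 0 0 0 0 0 0 60; 0 0 0 0 0 0 60' 70
python3 - <<'E'
from h import *
p,im,d=shot('wrist','w5');P=cloud(p,d);m=(P[...,2]>30)&(P[...,2]<55)&(abs(P[...,0]-469)<60)&(abs(P[...,1]-333)<60);q=P[m];print(len(q),cv2.minAreaRect(q[:,:2].astype(np.float32)))
go(469.5,332.8,22.4,87.3)
p,im,d=shot('top','t5');P=cloud(p,d)
print(disc(P,590.5,17.5,45,78,50),disc(P,594.7,108,45,78,50))
m=(P[...,2]>40)&(P[...,2]<78)&(abs(P[...,0]-592)<70)&(abs(P[...,1]-62)<95)
cv2.imwrite('pics/t5c.png',cv2.resize(im[130:280,90:290,::-1],None,fx=4,fy=4,interpolation=cv2.INTER_CUBIC))
E
```

```text
time_s: 28.65
tcp_pos: [594.9, 108.8, 30.4]
tool_rot: [[0.047, 0.999, 0.001], [0.999, -0.047, 0.0], [0.0, 0.001, -1.0]]
force: [-3.2, 0.2, 9.9]
width: 61.5
grip_force: 44.8
time_s: 29.15
tcp_pos: [592.8, 108.3, 66.2]
tool_rot: [[0.047, 0.999, -0.005], [0.999, -0.047, -0.001], [-0.001, -0.005, -1.0]]
force: [-0.3, -0.7, 0.7]
width: 75.2
grip_force: 0.0
time_s: 29.65
tcp_pos: [583.1, 109.8, 176.6]
tool_rot: [[0.047, 0.999, 0.008], [0.999, -0.047, 0.001], [0.002, 0.008, -1.0]]
force: [0.4, 0.5, 0.1]
width: 60.3
grip_force: 0.0
time_s: 30.15
tcp_pos: [484.8, 239.7, 173.1]
tool_rot: [[0.047, 0.999, -0.0], [0.999, -0.047, -0.0], [-0.0, -0.0, -1.0]]
force: [1.0, 0.2, -0.0]
width: 59.8
grip_force: 0.0
time_s: 30.65
tcp_pos: [469.9, 335.6, 172.7]
tool_rot: [[0.045, 0.999, -0.0], [0.999, -0.045, -0.001], [-0.001, -0.0, -1.0]]
force: [-0.4, -0.1, 0.4]
width: 60.0
grip_force: 0.0
time_s: 31.15
tcp_pos: [470.3, 334.2, 173.5]
tool_rot: [[0.047, 0.999, 0.0], [0.999, -0.047, 0.0], [0.0, 0.0, -1.0]]
force: [-0.3, 0.3, 0.2]
width: 60.2
grip_force: 0.0
1397 ((469.4126892089844, 335.3001708984375), (54.987674713134766, 17.65294647216797), 87.45523071289062)
t 31.2 tcp [470.3 334.4 173.4] F [-0.6  0.2  0.4] w 59.9 g 0.0
[[0.047, 0.999, 0.0], [0.999, -0.047, 0.0], [0.0, 0.0, -1.0]] j [ 0.62  0.42  0.11  1.26 -0.    2.24]
theta 87.29
rz units -0.0
units xyz [-0.03 -0.01  3.02]
[589.5  17.4  68.8 591.3  18.4  31.1 441. ] [594.8 107.6  57.3 595.5 108.6  32.  438. ]
```

View pics/t5c.png

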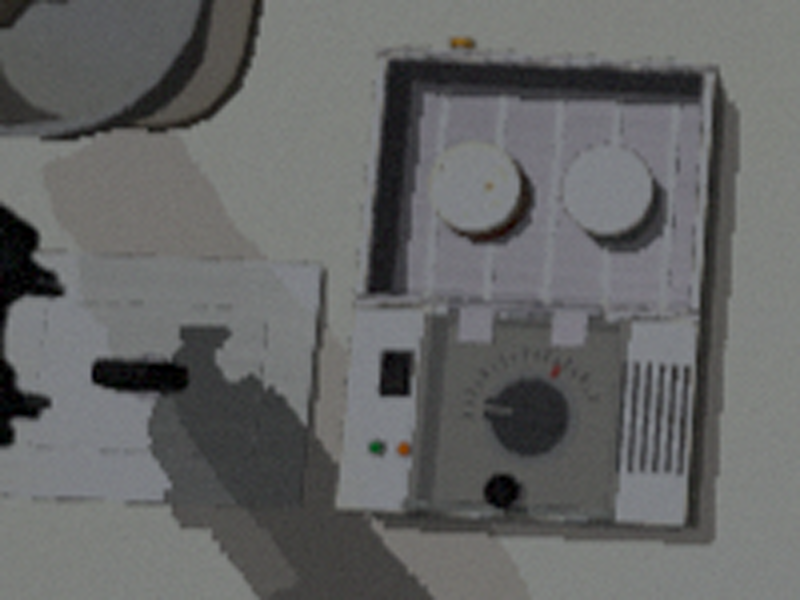

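```bash
python3 -m creep '-0.03 -0.01 0.4 0 0 0 60; 0 0 0.6 0 0 0 60; 0 0 0.6 0 0 0 60; 0 0 0.6 0 0 0 60; 0 0 0.4 0 0 0 60'
python3 -m creep '0 0 0.25 0 0 0 60; 0 0 0.12 0 0 0 60; 0 0 0 0 0 0 60; 0 0 0 0 0 0 0; 0 0 0 0 0 0 0' 70
python3 -m creep '0 0 0 0 0 0 0; 0 0 0 0 0 0 0; 0 0 0 0 0 0 0; 0 0 0 0 0 0 0; 0 0 -0.1 0 0 0 0'
python3 -m creep '0 0 -0.3 0 0 0 0; 0 0 -0.5 0 0 0 0; 0 0 -0.5 0 0 0 0; 0 0 -0.5 0 0 0 0; 0 0 -0.5 0 0 0 0'
python3 -m creep '0 0 -0.5 0 0 0 0; 0 0 -0.5 0 0 0 0; 0 0 -0.4 0 0 0 0; 0 0 -0.2 0 0 0 0; 0 0 0 0 0 0 0'
python3 - <<'E'
from h import *
go(465,62,212,87.3)
E
```

```text
time_s: 31.75
tcp_pos: [468.5, 332.5, 41.1]
tool_rot: [[0.047, 0.999, -0.002], [0.999, -0.047, -0.002], [-0.002, -0.002, -1.0]]
force: [0.1, -0.6, 0.5]
width: 60.1
grip_force: 0.0
time_s: 32.25
tcp_pos: [470.5, 333.9, 26.2]
tool_rot: [[0.047, 0.999, 0.002], [0.999, -0.047, 0.002], [0.002, 0.002, -1.0]]
force: [0.0, 0.3, 1.0]
width: 31.6
grip_force: 0.0
time_s: 32.75
tcp_pos: [468.9, 332.8, 29.4]
tool_rot: [[0.047, 0.999, -0.001], [0.999, -0.047, -0.001], [-0.001, -0.001, -1.0]]
force: [0.9, -1.0, -5.1]
width: 16.3
grip_force: 70.5
time_s: 33.25
tcp_pos: [468.7, 332.6, 144.8]
tool_rot: [[0.047, 0.999, -0.002], [0.999, -0.047, -0.002], [-0.002, -0.002, -1.0]]
force: [-0.0, 0.6, -3.5]
width: 16.3
grip_force: 70.4
time_s: 33.75
tcp_pos: [470.0, 333.5, 225.7]
tool_rot: [[0.047, 0.999, 0.002], [0.999, -0.047, 0.001], [0.001, 0.001, -1.0]]
force: [1.6, 0.5, -4.1]
width: 16.8
grip_force: 70.7
t 33.75 tcp [470.  333.5 225.7] F [ 1.6  0.5 -4.1] w 16.8 g 70.7
[[0.047, 0.999, 0.002], [0.999, -0.047, 0.001], [0.001, 0.001, -1.0]] j [ 0.62  0.39  0.21  1.38 -0.    2.23]
theta 87.33
rz units 0.0
units xyz [-5.43  0.16  0.27]
```

```bash
python3 -m creep '-0.4 0 0 0 0 0 0; -0.6 0 0 0 0 0 0; -0.6 0 0 0 0 0 0; -0.6 0 0 0 0 0 0; -0.6 0 0 0 0 0 0'
python3 -m creep '-0.6 0 0 0 0 0 0; -0.6 0 0 0 0 0 0; -0.6 0.3 0 0 0 0 0; -0.4 0.5 0 0 0 0 0; -0.2 0.6 0 0 0 0 0'
python3 -m creep '0 0.6 0 0 0 0 0; 0 0.4 0 0 0 0 0; 0 0.2 0 0 0 0 0; 0 0 0 0 0 0 0; 0 0 0 0 0 0 0'
python3 - <<'E'
from h import *
go(592.5,61.9,112,87.3)
E
```

```text
time_s: 34.25
tcp_pos: [461.7, 191.9, 222.7]
tool_rot: [[0.046, 0.999, -0.003], [0.999, -0.046, -0.002], [-0.002, -0.003, -1.0]]
force: [0.4, -0.2, -3.6]
width: 16.4
grip_force: 70.5
time_s: 34.75
tcp_pos: [526.2, 68.1, 223.3]
tool_rot: [[0.048, 0.999, -0.004], [0.999, -0.048, -0.001], [-0.001, -0.004, -1.0]]
force: [0.5, 1.2, -3.0]
width: 16.3
grip_force: 70.5
time_s: 35.25
tcp_pos: [586.1, 67.4, 222.9]
tool_rot: [[0.047, 0.999, -0.004], [0.999, -0.047, -0.0], [-0.001, -0.004, -1.0]]
force: [0.4, 0.0, -4.2]
width: 16.6
grip_force: 70.5
t 35.25 tcp [586.1  67.4 222.9] F [ 0.4  0.  -4.2] w 16.6 g 70.5
[[0.047, 0.999, -0.004], [0.999, -0.047, -0.0], [-0.001, -0.004, -1.0]] j [0.11 0.43 0.25 1.4  0.   1.73]
theta 87.33
rz units 0.0
units xyz [-0.1   0.13  2.22]
```

```bash
python3 -m creep '-0.1 0.13 0.3 0 0 0 0; 0 0 0.4 0 0 0 0; 0 0 0.5 0 0 0 0; 0 0 0.5 0 0 0 0; 0 0 0.3 0 0 0 0'
python3 -m creep '0 0 0.1 0 0 0 0; 0 0 0 0 0 0 0; 0 0 0 0 0 0 0; 0 0 0 0 0 0 0; 0 0 0 0 0 0 0'
python3 - <<'E'
from h import *
for i in range(3): shot('scene','s6')
go(592.5,61.9,102,87.3)
E
```

```text
time_s: 35.75
tcp_pos: [591.3, 61.8, 121.4]
tool_rot: [[0.046, 0.999, -0.004], [0.999, -0.046, -0.001], [-0.001, -0.004, -1.0]]
force: [-0.1, 0.0, -3.7]
width: 16.5
grip_force: 70.4
time_s: 36.25
tcp_pos: [594.3, 62.3, 121.0]
tool_rot: [[0.047, 0.999, 0.002], [0.999, -0.047, 0.0], [0.0, 0.002, -1.0]]
force: [0.2, 1.3, -3.9]
width: 16.4
grip_force: 70.4
t 36.4 tcp [593.9  62.2 120.4] F [ 0.   0.4 -3.8] w 16.3 g 70.4
[[0.047, 0.999, 0.001], [0.999, -0.047, 0.0], [0.0, 0.001, -1.0]] j [ 0.1   0.5   0.08  1.16 -0.    1.72]
theta 87.33
rz units 0.01
units xyz [-0.01 -0.03  0.37]
```

```bash
python3 -m creep '0 -0.02 0.1 0 0 0 0; 0 0 0.1 0 0 0 0; 0 0 0.06 0 0 0 0; 0 0 0 0 0 0 0; 0 0 0 0 0 0 0'
python3 -m creep '0 0 0.05 0 0 0 0; 0 0 0.04 0 0 0 0; 0 0 0 0 0 0 0; 0 0 0 0 0 0 0; 0 0 0 0 0 0 0'
```

```text
time_s: 36.9
tcp_pos: [592.4, 62.2, 106.5]
tool_rot: [[0.047, 0.999, -0.001], [0.999, -0.047, -0.0], [-0.0, -0.001, -1.0]]
force: [-0.1, -0.5, -3.6]
width: 16.4
grip_force: 70.6
time_s: 37.4
tcp_pos: [592.9, 62.3, 103.2]
tool_rot: [[0.047, 0.999, 0.001], [0.999, -0.047, 0.0], [0.0, 0.001, -1.0]]
force: [-2.1, -0.4, 3.5]
width: 16.2
grip_force: 71.4
```

```bash
python3 -m creep '0 0 0.02 0 0 0 0; 0 0 0 0 0 0 0; 0 0 0 0 0 0 50; 0 0 0 0 0 0 50; 0 0 0 0 0 0 50'
python3 -m creep '0 0 -0.2 0 0 0 50; 0 0 -0.4 0 0 0 50; 0 0 -0.6 0 0 0 50; 0 0 -0.6 0 0 0 50; 0 -0.3 -0.2 0 0 0 50'
python3 -m creep '0 -0.6 0 0 0 0 50; 0 -0.6 0 0 0 0 50; 0 -0.6 0 0 0 0 50; 0 -0.6 0 0 0 0 50; 0 -0.6 0 0 0 0 50'
python3 -m creep '0 -0.4 0 0 0 0 50; 0 -0.2 0 0 0 0 50; 0 0 0 0 0 0 50; 0 0 0 0 0 0 50; 0 0 0 0 0 0 50'
python3 - <<'E'
from h import *
p,im,d=shot('scene','s7');P=cloud(p,d)
q=P[(P[...,2]>80)&(P[...,2]<100)&(abs(P[...,0]-595)<75)&(abs(P[...,1]-62)<95)];
A=np.c_[q[:,:2]-[592.5,62],np.ones(len(q))];c,_,_,_=np.linalg.lstsq(A,q[:,2],rcond=None);print('scene plane',c,len(q))
for c in('top','scene'):
    p,im,d=shot(c,c+'8');P=cloud(p,d)
    m=(P[...,2]>106)&(P[...,2]<150)&(abs(P[...,0]-592)<50)&(abs(P[...,1]-62)<60);q=P[m];print(c,'knob',len(q),cv2.minAreaRect(q[:,:2].astype(np.float32)) if len(q)>5 else 0)
    for n in('cover_ball','dial_grip','dial_pointer','tab_mark','cover_hinge'):
        for o in ctrl.pinpoint(n,c)[:1]: u,v=pix(o['location']);print(n,o['confidence'],np.round(w(p,u,v,z=dict(cover_ball=116,dial_grip=67.5,dial_pointer=75,tab_mark=42,cover_hinge=89)[n]),1))
st()
for n in('cover_ball','dial_grip','dial_pointer','tab_mark'):
    p,im,d=shot('wrist','w8')
    for o in ctrl.pinpoint(n,'wrist')[:1]: u,v=pix(o['location']);print('wrist',n,o['confidence'],np.round(w(p,u,v,z=dict(cover_ball=116,dial_grip=67.5,dial_pointer=75,tab_mark=42)[n]),1),round(u),round(v))
E
```

```text
time_s: 37.9
tcp_pos: [592.7, 62.3, 101.0]
tool_rot: [[0.047, 0.999, 0.0], [0.999, -0.047, 0.0], [0.0, 0.0, -1.0]]
force: [0.6, -0.4, 1.0]
width: 49.8
grip_force: 0.0
time_s: 38.4
tcp_pos: [580.7, 63.1, 205.5]
tool_rot: [[0.047, 0.999, 0.008], [0.999, -0.047, 0.001], [0.001, 0.008, -1.0]]
force: [-0.7, 0.2, -0.8]
width: 50.0
grip_force: 0.0
time_s: 38.9
tcp_pos: [426.7, 70.0, 202.0]
tool_rot: [[0.047, 0.999, 0.001], [0.999, -0.047, 0.0], [0.0, 0.001, -1.0]]
force: [0.2, -0.0, -0.4]
width: 50.1
grip_force: 0.0
time_s: 39.4
tcp_pos: [399.0, 71.4, 201.5]
tool_rot: [[0.047, 0.999, 0.001], [0.999, -0.047, 0.0], [0.0, 0.001, -1.0]]
force: [0.2, -0.3, -0.1]
width: 49.9
grip_force: 0.0
scene plane [-1.73496133e-03 -6.53905935e-04  8.91422662e+01] 2188
top knob 174 ((593.9609985351562, 61.555091857910156), (56.52696990966797, 19.30976676940918), 88.8157958984375)
cover_ball 0.82 [391.7  72.7 116. ]
cover_hinge 0.96 [519.8  62.5  89. ]
scene knob 102 ((593.0803833007812, 61.276161193847656), (56.87066650390625, 17.950145721435547), 88.39954376220703)
cover_ball 0.97 [385.6  88.9 116. ]
dial_grip 0.59 [515.1  78.5  67.5]
cover_hinge 0.66 [500.4  63.9  89. ]
t 40.05 tcp [397.7  71.3 201.3] F [-0.  -0.1 -0.4] w 49.8 g 0.0
[[0.047, 0.999, -0.0], [0.999, -0.047, -0.0], [-0.0, -0.0, -1.0]] j [ 0.18  0.07 -0.28  1.22 -0.    1.79]
wrist cover_ball 0.87 [388.1  74.3 116. ] 306 201
wrist tab_mark 0.61 [380.9  51.2  42. ] 303 199
```

View pics/w8.png

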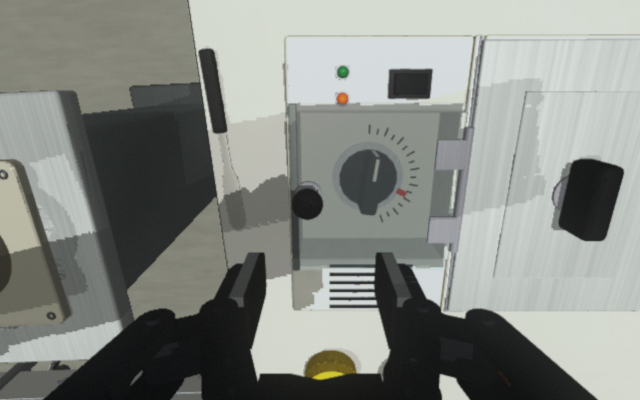

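The lid is seated: its plate is level at z 89. In the wrist view the cover ball is at (306,201), the dial at (370,178), its pointer at about (377,165) and the red tab at (401,192). Next I turn the tool and pinch the ball.

```bash
python3 -m creep '0 0 0 0 0 -1 50; 0 0 0 0 0 -1 50; 0 0 0 0 0 -1 50; 0 0 0 0 0 -1 50; 0 0 0 0 0 -1 50' 30
python3 -m creep '0 0 0 0 0 -1 50; 0 0 0 0 0 -1 50; 0 0 0 0 0 -1 50; 0 0 0 0 0 -1 50; 0 0 0 0 0 -1 50'
python3 -m creep '0 0 0 0 0 -1 50; 0 0 0 0 0 -1 50; 0 0 0 0 0 -1 50; 0 0 0 0 0 -1 50; 0 0 0 0 0 -1 50'
python3 -m creep '0 0 0 0 0 0 50; 0 0 0 0 0 0 50; 0 0 0 0 0 0 50; 0 0 0 0 0 0 50; 0 0 0 0 0 0 50'
python3 - <<'E'
from h import *
go(389.8,72.5,99,177.3)
p,im,d=shot('wrist','w9');P=cloud(p,d)
for lo in(106,112): m=(P[...,2]>lo)&(P[...,2]<135)&(np.hypot(P[...,0]-390,P[...,1]-72)<30);q=P[m];print(len(q),np.round(q.mean(0),1) if len(q) else 0, cv2.minEnclosingCircle(q[:,:2].astype(np.float32)) if len(q)>3 else 0)
f=lambda a:np.array([-.118*np.cos(a)+.027*np.sin(a),.118*np.sin(a)+.027*np.cos(a)])*1000
A=np.r_[0:1.81:0.15];F=np.array([f(a) for a in A]);D=np.diff(F,axis=0)/50
for a,x in zip(A[1:],D): print(round(a,2),'toolx',round(-x[0],2),'toolz',round(-x[1],2))
E
```

```text
time_s: 40.95
tcp_pos: [397.7, 71.3, 201.3]
tool_rot: [[-0.463, 0.886, -0.0], [0.886, 0.463, -0.0], [-0.0, -0.0, -1.0]]
force: [0.6, 1.0, -0.3]
width: 50.3
grip_force: 0.0
time_s: 41.45
tcp_pos: [397.7, 71.3, 201.3]
tool_rot: [[-0.844, 0.536, -0.0], [0.536, 0.844, 0.0], [0.0, 0.0, -1.0]]
force: [-0.2, 0.4, -0.6]
width: 50.3
grip_force: 0.0
time_s: 41.95
tcp_pos: [397.8, 71.3, 201.3]
tool_rot: [[-0.999, 0.042, 0.0], [0.042, 0.999, 0.0], [-0.0, 0.0, -1.0]]
force: [0.6, -0.8, 0.0]
width: 50.2
grip_force: 0.0
time_s: 42.45
tcp_pos: [397.8, 71.3, 201.3]
tool_rot: [[-0.999, 0.047, 0.0], [0.047, 0.999, 0.0], [-0.0, 0.0, -1.0]]
force: [-0.5, -0.2, 0.7]
width: 49.8
grip_force: 0.0
t 42.45 tcp [397.8  71.3 201.3] F [-0.5 -0.2  0.7] w 49.8 g 0.0
[[-0.999, 0.047, 0.0], [0.047, 0.999, 0.0], [-0.0, 0.0, -1.0]] j [ 0.18  0.07 -0.28  1.22 -0.    0.22]
theta 177.3
rz units 0.0
units xyz [0.16 0.02 2.05]
771 [386.4  72.  123.2] ((388.409912109375, 71.83428192138672), 10.931670188903809)
771 [386.4  72.  123.2] ((388.409912109375, 71.83428192138672), 10.931670188903809)
0.15 toolx -0.11 toolz -0.35
0.3 toolx -0.16 toolz -0.33
0.45 toolx -0.2 toolz -0.3
0.6 toolx -0.25 toolz -0.27
0.75 toolx -0.28 toolz -0.23
0.9 toolx -0.31 toolz -0.18
1.05 toolx -0.34 toolz -0.13
1.2 toolx -0.35 toolz -0.08
1.35 toolx -0.36 toolz -0.03
1.5 toolx -0.36 toolz 0.03
1.65 toolx -0.35 toolz 0.08
1.8 toolx -0.34 toolz 0.13
```

View pics/w9.png

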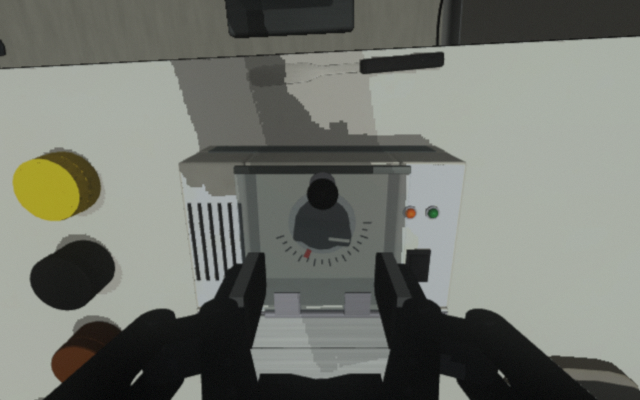

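The ball, at (322,190) in the picture, lies between the fingers. I go down and pinch it.

```bash
python3 -m creep '0.17 0.01 0 0 0 0 50; 0 0 0.4 0 0 0 50; 0 0 0.5 0 0 0 50; 0 0 0.5 0 0 0 50; 0 0 0.4 0 0 0 50'
python3 -m creep '0 0 0.15 0 0 0 50; 0 0 0.07 0 0 0 50; 0 0 0 0 0 0 50; 0 0 0 0 0 0 0; 0 0 0 0 0 0 0' 30
python3 -m creep '0 0 0 0 0 0 0; 0 0 0 0 0 0 0; 0 0 0 0 0 0 0; 0 0 0 0 0 0 0; 0 0 0 0 0 0 0'
```

```text
time_s: 43.0
tcp_pos: [388.2, 72.2, 110.2]
tool_rot: [[-0.999, 0.047, -0.001], [0.047, 0.999, -0.0], [0.001, -0.0, -1.0]]
force: [-0.5, -0.0, 1.0]
width: 50.3
grip_force: 0.0
time_s: 43.5
tcp_pos: [390.1, 72.7, 101.2]
tool_rot: [[-0.999, 0.047, 0.002], [0.047, 0.999, 0.001], [-0.002, 0.001, -1.0]]
force: [-0.3, 10.2, 1.7]
width: 21.9
grip_force: 6.2
time_s: 44.0
tcp_pos: [390.1, 73.3, 101.3]
tool_rot: [[-0.999, 0.046, 0.002], [0.046, 0.999, 0.002], [-0.002, 0.003, -1.0]]
force: [-2.0, 3.9, 6.5]
width: 19.8
grip_force: 29.3
```

```bash
python3 -m creep '-0.05 0.01 -0.17 0 0 0 0; -0.06 0.01 -0.18 0 0 0 0; -0.16 0 -0.33 0 0 0 0; -0.2 0 -0.3 0 0 0 0; 0 0 0 0 0 0 0'
python3 -m creep '-0.25 0 -0.27 0 0 0 0; -0.28 0 -0.23 0 0 0 0; -0.31 0 -0.18 0 0 0 0; -0.34 0 -0.13 0 0 0 0; 0 0 0 0 0 0 0'
```

```text
time_s: 44.5
tcp_pos: [413.6, 72.2, 151.2]
tool_rot: [[-0.999, 0.047, 0.001], [0.047, 0.999, 0.0], [-0.001, 0.0, -1.0]]
force: [-2.7, 2.6, -0.0]
width: 19.9
grip_force: 29.7
time_s: 45.0
tcp_pos: [473.1, 69.5, 190.3]
tool_rot: [[-0.999, 0.047, 0.001], [0.047, 0.999, 0.0], [-0.001, 0.0, -1.0]]
force: [-2.5, 4.1, 2.8]
width: 19.9
grip_force: 31.0
```

```bash
python3 -m creep '-0.35 0 -0.08 0 0 0 0; -0.36 0 -0.03 0 0 0 0; -0.36 0 0.03 0 0 0 0; -0.35 0 0.08 0 0 0 0; 0 0 0 0 0 0 0'
python3 -m creep '-0.17 0 0.05 0 0 0 0; -0.17 0 0.07 0 0 0 0; 0 0 0 0 0 0 0; 0 0 0 0 0 0 45; 0 0 0 0 0 0 45'
```

```text
time_s: 45.5
tcp_pos: [544.3, 66.3, 189.9]
tool_rot: [[-0.999, 0.047, 0.002], [0.047, 0.999, 0.0], [-0.002, 0.0, -1.0]]
force: [0.8, 2.8, 5.2]
width: 19.5
grip_force: 30.3
time_s: 46.0
tcp_pos: [558.4, 64.4, 182.8]
tool_rot: [[-0.999, 0.047, -0.003], [0.047, 0.999, -0.002], [0.003, -0.002, -1.0]]
force: [-0.6, 0.2, 0.3]
width: 45.0
grip_force: 0.0
```

```bash
python3 -m creep '-0.2 0 0 0 0 0 50; -0.3 0 0 0 0 0 50; -0.2 0 0 0 0 0 50; 0 0 -0.3 0 0 0 50; 0 0 -0.6 0 0 0 50'
python3 -m creep '0 0 -0.6 0 0 0 50; 0 0 -0.6 0 0 0 50; 0 0 -0.4 0 0 0 50; 0 0 0 0 0 0 50; 0 0 0 0 0 0 50'
python3 - <<'E'
from h import *
st()
for c in('top','scene','wrist'):
    p,im,d=shot(c,c+'10')
    P=cloud(p,d);m=(P[...,2]>150)&(P[...,2]<225)&(abs(P[...,0]-570)<60)&(abs(P[...,1]-66)<80);print(c,m.sum(),np.round(np.nanmean(P[m],0)) if m.sum() else '')
    for n in('cover_ball','dial_grip','dial_pointer','tab_mark'):
        for o in ctrl.pinpoint(n,c)[:1]: u,v=pix(o['location']);print(n,o['confidence'],np.round(w(p,u,v,z=dict(cover_ball=188,dial_grip=67.5,dial_pointer=75,tab_mark=42)[n]),1),round(u),round(v))
a=cv2.imread('pics/scene10.png')[90:210,190:350];b=cv2.imread('pics/wrist10.png')
o=np.zeros((600,640,3),np.uint8);o[:240,:320]=cv2.resize(a,(320,240));o[:160,320:]=cv2.resize(cv2.imread('pics/top10.png')[180:260,160:320],(320,160));o[240:600]=b[:360];cv2.imwrite('pics/c10.png',o)
E
```

```text
time_s: 46.5
tcp_pos: [593.3, 62.9, 225.6]
tool_rot: [[-0.999, 0.047, -0.007], [0.047, 0.999, -0.002], [0.007, -0.002, -1.0]]
force: [-0.3, 0.2, -0.9]
width: 50.1
grip_force: 0.0
time_s: 47.0
tcp_pos: [594.9, 63.4, 308.1]
tool_rot: [[-0.999, 0.047, -0.0], [0.047, 0.999, -0.0], [0.0, -0.0, -1.0]]
force: [0.9, -0.3, -0.2]
width: 49.9
grip_force: 0.0
t 47.0 tcp [594.9  63.4 308.1] F [ 0.9 -0.3 -0.2] w 49.9 g 0.0
[[-0.999, 0.047, -0.0], [0.047, 0.999, -0.0], [0.0, -0.0, -1.0]] j [ 0.11  0.43  0.48  1.61 -0.    0.15]
top 968 [546.  62. 186.]
cover_ball 0.95 [578.9  68.1 188. ] 214 171
dial_grip 0.74 [429.5  69.8  67.5] 220 238
dial_pointer 0.55 [446.6  99.3  75. ] 208 231
tab_mark 0.69 [489.9  62.   42. ] 226 216
scene 535 [546.  61. 185.]
cover_ball 0.67 [577.8  75.4 188. ] 303 110
dial_grip 0.77 [442.   60.2  67.5] 265 151
dial_pointer 0.57 [448.2  72.   75. ] 266 146
tab_mark 0.58 [467.5  55.6  42. ] 274 155
wrist 8722 [546.  65. 188.]
cover_ball 0.88 [572.4  62.2 188. ] 318 164
dial_grip 0.7 [438.4  68.5  67.5] 319 5
dial_pointer 0.79 [450.6 102.3  75. ] 354 16
tab_mark 0.71 [474.   54.4  42. ] 308 48
```

View pics/c10.png

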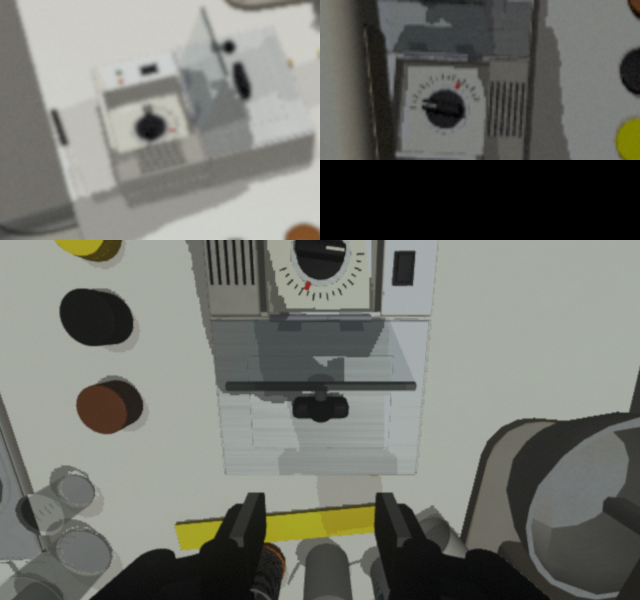

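The cover stands open on its stop. I move in front of the dial to measure it.

```bash
python3 -m creep '0.3 0 0 0 0 0 50; 0.6 0 0 0 0 0 50; 0.6 0 0 0 0 0 50; 0.6 0 0 0 0 0 50; 0.6 0 0 0 0 0 50'
python3 -m creep '0.6 0 0 0 0 0 50; 0.5 0 0 0 0 0 50; 0.2 0 0.3 0 0 0 50; 0 0 0.6 0 0 0 50; 0 0 0.6 0 0 0 50'
python3 -m creep '0 0 0.4 0 0 0 50; 0 0 0.2 0 0 0 50; 0 0 0 0 0 0 50; 0 0 0 0 0 0 50; 0 0 0 0 0 0 50'
cat > dial.py <<'E'
from h import *
import sys
def meas(name):
    st(); p,im,d=shot('wrist',name); P=cloud(p,d); C=np.array([441.8,69.5]); out={}
    yaw=np.radians(-2.7);ex=np.array([np.cos(yaw),np.sin(yaw)]);ey=np.array([-ex[1],ex[0]])
    ang=lambda q:np.arctan2((q-C)@ex,(q-C)@ey)   # clockwise from +y: towards +x
    m=(P[...,2]>68)&(P[...,2]<80)&(np.hypot(P[...,0]-C[0],P[...,1]-C[1])<35);q=P[m];r=cv2.minAreaRect(q[:,:2].astype(np.float32)) if len(q)>5 else None
    print('bar top',len(q),np.round(q.mean(0),1) if len(q) else '',r)
    if r:
        b=cv2.boxPoints(r);e=[b[1]-b[0],b[2]-b[1]];l=max(e,key=np.linalg.norm);print(' bar angle(mod pi)',round(np.arctan2(l@ex,l@ey)%np.pi,3));
    hsv=cv2.cvtColor(im,cv2.COLOR_RGB2HSV);red=((hsv[...,0]<8)|(hsv[...,0]>172))&(hsv[...,1]>130)&(hsv[...,2]>60)&(np.hypot(P[...,0]-C[0],P[...,1]-C[1])<60)
    n,l,s,c=cv2.connectedComponentsWithStats(red.astype(np.uint8))
    for i in range(1,n):
        if s[i,4]>15: q=w(p,*c[i],z=43);print(' red',np.round(c[i]),s[i,4],np.round(np.nanmean(P[l==i],0),1),np.round(q,1),'r',round(np.hypot(*(q[:2]-C)),1),'ang',round(ang(q[:2]),3),round(ang(np.nanmean(P[l==i],0)[:2]),3))
    for k,z in(('dial_pointer',75),('tab_mark',42),('dial_grip',67.5)):
        for o in ctrl.pinpoint(k,'wrist')[:1]: u,v=pix(o['location']);q=w(p,u,v,z=z);print(k,round(o['confidence'],2),round(u),round(v),np.round(q,1),'ang',round(ang(q[:2]),3))
    u,v=(np.array(p['K'])@(lambda c:np.array([c[0],-c[1],-c[2]]))(np.array(p['attitude']).T@(np.r_[C,70]-np.array(p['eye']))))[:2]/(-(np.array(p['attitude']).T@(np.r_[C,70]-np.array(p['eye'])))[2])
    u,v=int(u),int(v);cv2.imwrite(f'pics/{name}c.png',cv2.resize(im[max(0,v-75):v+75,max(0,u-100):u+100,::-1],None,fx=4,fy=4,interpolation=cv2.INTER_CUBIC));print('centre px',u,v)
meas(sys.argv[1])
E
python3 dial.py d1
```

```text
time_s: 48.25
tcp_pos: [458.5, 70.0, 308.9]
tool_rot: [[-0.999, 0.047, 0.0], [0.047, 0.999, 0.0], [-0.0, 0.0, -1.0]]
force: [-0.5, 0.3, 0.3]
width: 50.2
grip_force: 0.0
time_s: 48.75
tcp_pos: [395.1, 73.2, 234.1]
tool_rot: [[-0.999, 0.046, 0.004], [0.046, 0.999, 0.001], [-0.004, 0.001, -1.0]]
force: [0.3, 0.6, -0.1]
width: 50.3
grip_force: 0.0
time_s: 49.25
tcp_pos: [395.9, 73.2, 205.1]
tool_rot: [[-0.999, 0.047, 0.003], [0.047, 0.999, 0.0], [-0.003, 0.001, -1.0]]
force: [0.3, 0.3, 0.4]
width: 50.2
grip_force: 0.0
t 49.25 tcp [395.9  73.2 205.1] F [0.3 0.3 0.4] w 50.2 g 0.0
[[-0.999, 0.047, 0.003], [0.047, 0.999, 0.0], [-0.003, 0.001, -1.0]] j [ 0.18  0.06 -0.28  1.23  0.    0.23]
bar top 927 [438.7  69.7  74.1] ((439.65771484375, 69.88826751708984), (50.55160903930664, 14.122762680053711), 80.45940399169922)
 bar angle(mod pi) 0.119
 red [305. 253.] 35 [471.   54.3  43.4] [471.2  54.2  43. ] r 33.1 ang 2.002 2.004
dial_pointer 0.62 359 228 [433.2 104.1  75. ] ang -0.29
tab_mark 0.62 309 257 [476.2  57.2  42. ] ang 1.868
dial_grip 0.75 319 236 [442.6  68.7  67.5] ang 2.313
centre px 319 236
```

View pics/d1c.png

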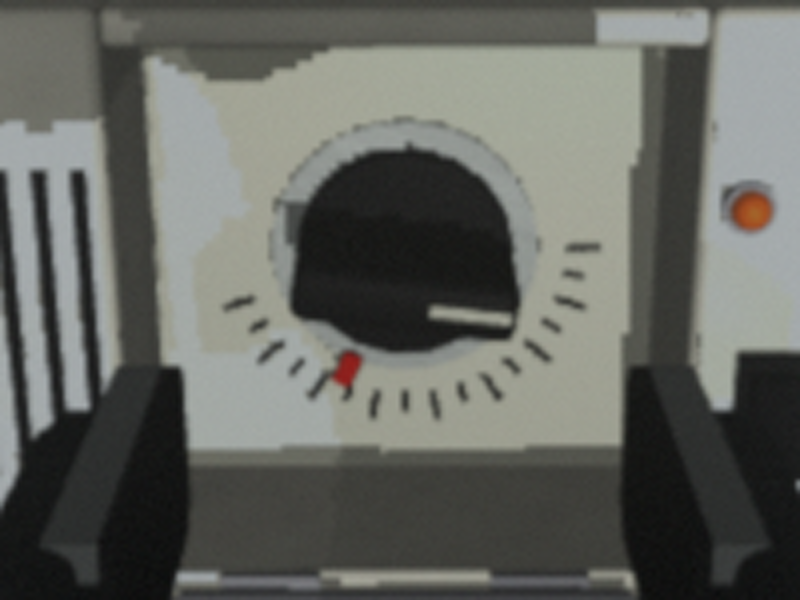

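The picture shows the pointer at about 0.12 rad and the red tab at about 1.98 rad, so the dial has to turn about 107° clockwise. First I turn the tool so it can grip the bar.

```bash
python3 -m creep '0 0 0 0 0 -1 40; 0 0 0 0 0 -1 40; 0 0 0 0 0 -1 40; 0 0 0 0 0 -1 40; 0 0 0 0 0 -1 40' 40
python3 -m creep '0 0 0 0 0 -1 40; 0 0 0 0 0 -1 40; 0 0 0 0 0 -1 40; 0 0 0 0 0 -1 40; 0 0 0 0 0 -1 40'
python3 -m creep '0 0 0 0 0 -1 40; 0 0 0 0 0 -1 40; 0 0 0 0 0 -1 40; 0 0 0 0 0 -0.86 40; 0 0 0 0 0 0 40'
python3 -m creep '0 0 0 0 0 0 40; 0 0 0 0 0 0 40; 0 0 0 0 0 0 40; 0 0 0 0 0 0 40; 0 0 0 0 0 0 40'
python3 -c "
from h import *
go(441,69.7,51,260.46)"
```

```text
time_s: 49.95
tcp_pos: [395.0, 73.0, 204.1]
tool_rot: [[-0.886, -0.463, 0.001], [-0.463, 0.886, 0.0], [-0.001, -0.0, -1.0]]
force: [0.5, 0.5, 0.3]
width: 40.0
grip_force: 0.0
time_s: 50.45
tcp_pos: [395.0, 73.0, 204.1]
tool_rot: [[-0.536, -0.844, 0.001], [-0.844, 0.536, 0.0], [-0.0, -0.0, -1.0]]
force: [1.0, -0.4, -1.0]
width: 39.9
grip_force: 0.0
time_s: 50.95
tcp_pos: [395.0, 73.0, 204.1]
tool_rot: [[-0.165, -0.986, 0.001], [-0.986, 0.165, 0.0], [-0.0, -0.001, -1.0]]
force: [0.5, -1.0, 0.2]
width: 40.1
grip_force: 0.0
time_s: 51.45
tcp_pos: [394.8, 73.0, 203.8]
tool_rot: [[-0.166, -0.986, 0.0], [-0.986, 0.166, 0.0], [-0.0, -0.0, -1.0]]
force: [0.6, -0.2, -1.0]
width: 39.9
grip_force: 0.0
t 51.45 tcp [394.8  73.  203.8] F [ 0.6 -0.2 -1. ] w 39.9 g 0.0
[[-0.166, -0.986, 0.0], [-0.986, 0.166, 0.0], [-0.0, -0.0, -1.0]] j [ 0.18  0.06 -0.28  1.23  0.   -1.22]
theta -99.53
rz units -60.0
units xyz [-0.09 -0.92  3.06]
```

```bash
python3 -m creep '-0.05 -0.46 0 0 0 0 40; -0.04 -0.46 0 0 0 0 40; 0 0 0.4 0 0 0 40; 0 0 0.6 0 0 0 40; 0 0 0.6 0 0 0 40'
python3 -m creep '0 0 0.6 0 0 0 40; 0 0 0.4 0 0 0 40; 0 0 0.25 0 0 0 40; 0 0 0.1 0 0 0 40; 0 0 0 0 0 0 40'
python3 -m creep '0 0 0.08 0 0 0 40; 0 0 0 0 0 0 40; 0 0 0 0 0 0 0; 0 0 0 0 0 0 0; 0 0 0 0 0 0 0' 40
python3 -m creep '0 0 0 0 0 0 0; 0 0 0 0 0 0 0; 0 0 0 0 0 0 0; 0 0 0 0 0 0 0; 0 0 0 0 0 0 0'
```

```text
time_s: 51.95
tcp_pos: [441.7, 69.9, 123.2]
tool_rot: [[-0.166, -0.986, 0.002], [-0.986, 0.166, 0.0], [-0.001, -0.002, -1.0]]
force: [-1.1, 0.9, -1.3]
width: 40.2
grip_force: 0.0
time_s: 52.45
tcp_pos: [440.5, 69.7, 55.8]
tool_rot: [[-0.165, -0.986, -0.001], [-0.986, 0.165, -0.0], [0.0, 0.001, -1.0]]
force: [-0.8, -0.9, -0.7]
width: 39.9
grip_force: 0.0
time_s: 52.95
tcp_pos: [440.7, 70.0, 53.0]
tool_rot: [[-0.165, -0.986, 0.0], [-0.986, 0.165, 0.001], [-0.001, 0.0, -1.0]]
force: [-2.3, -0.5, 5.9]
width: 13.2
grip_force: 39.8
time_s: 53.45
tcp_pos: [440.7, 70.0, 53.0]
tool_rot: [[-0.165, -0.986, 0.0], [-0.986, 0.165, 0.0], [-0.0, 0.0, -1.0]]
force: [-2.3, 0.9, 6.4]
width: 13.3
grip_force: 39.9
```

```bash
python3 -m creep '0 0 0 0 0 0.4 0; 0 0 0 0 0 0.8 0; 0 0 0 0 0 0.8 0; 0 0 0 0 0 0.8 0; 0 0 0 0 0 0.8 0'
python3 -m creep '0 0 0 0 0 0.8 0; 0 0 0 0 0 0.8 0; 0 0 0 0 0 0.8 0; 0 0 0 0 0 0.8 0; 0 0 0 0 0 0.8 0'
python3 -m creep '0 0 0 0 0 0.8 0; 0 0 0 0 0 0.8 0; 0 0 0 0 0 0.8 0; 0 0 0 0 0 0.8 0; 0 0 0 0 0 0.8 0'
python3 -m creep '0 0 0 0 0 0.8 0; 0 0 0 0 0 0.8 0; 0 0 0 0 0 0.8 0; 0 0 0 0 0 0.8 0; 0 0 0 0 0 0.8 0'
python3 -m creep '0 0 0 0 0 0.8 0; 0 0 0 0 0 0.8 0; 0 0 0 0 0 0.6 0; 0 0 0 0 0 0 0; 0 0 0 0 0 0 0'
python3 -m creep '0 0 0 0 0 0 30; 0 0 0 0 0 0 30; 0 0 0 0 0 0 30; 0 0 -0.3 0 0 0 30; 0 0 -0.5 0 0 0 30'
python3 -m creep '0 0 -0.6 0 0 0 50; 0 0 -0.6 0 0 0 50; 0 0 -0.6 0 0 0 50; 0 0 -0.3 0 0 0 50; 0 0 0 0 0 0 50'
python3 dial.py d2
```

```text
time_s: 53.95
tcp_pos: [440.3, 70.1, 53.0]
tool_rot: [[-0.519, -0.855, -0.001], [-0.855, 0.519, 0.001], [-0.0, 0.001, -1.0]]
force: [-4.7, 1.3, 6.0]
width: 13.5
grip_force: 40.1
time_s: 54.45
tcp_pos: [440.0, 70.4, 53.0]
tool_rot: [[-0.822, -0.57, -0.001], [-0.57, 0.822, 0.001], [0.0, 0.002, -1.0]]
force: [-4.8, 2.2, 6.6]
width: 13.1
grip_force: 40.2
time_s: 54.95
tcp_pos: [439.8, 70.7, 53.0]
tool_rot: [[-0.982, -0.186, -0.002], [-0.186, 0.982, 0.002], [0.001, 0.002, -1.0]]
force: [-4.4, 3.0, 7.0]
width: 13.4
grip_force: 40.2
time_s: 55.45
tcp_pos: [439.8, 71.1, 53.0]
tool_rot: [[-0.973, 0.229, -0.002], [0.229, 0.973, 0.003], [0.002, 0.003, -1.0]]
force: [-4.5, 3.6, 7.4]
width: 13.3
grip_force: 40.2
time_s: 55.95
tcp_pos: [439.8, 71.4, 52.9]
tool_rot: [[-0.897, 0.442, -0.002], [0.442, 0.897, 0.004], [0.003, 0.002, -1.0]]
force: [-4.6, 4.9, 7.7]
width: 13.1
grip_force: 40.1
time_s: 56.45
tcp_pos: [439.4, 69.3, 91.2]
tool_rot: [[-0.896, 0.444, -0.004], [0.444, 0.896, -0.001], [0.003, -0.003, -1.0]]
force: [0.7, 0.1, 0.5]
width: 30.1
grip_force: 0.0
time_s: 56.95
tcp_pos: [442.9, 69.9, 199.7]
tool_rot: [[-0.896, 0.444, 0.006], [0.444, 0.896, 0.001], [-0.005, 0.003, -1.0]]
force: [1.0, 0.0, 0.1]
width: 49.5
grip_force: 0.0
t 56.95 tcp [442.9  69.9 199.7] F [1.  0.  0.1] w 49.5 g 0.0
[[-0.896, 0.444, 0.006], [0.444, 0.896, 0.001], [-0.005, 0.003, -1.0]] j [ 0.16  0.15 -0.19  1.22 -0.    0.62]
bar top 1005 [438.8  70.3  74.6] ((439.8492431640625, 69.96086120605469), (13.386434555053711, 49.16044235229492), 63.30197525024414)
 bar angle(mod pi) 1.99
dial_pointer 0.94 318 212 [460.5  59.1  75. ] ang 2.034
tab_mark 0.88 319 215 [474.   52.9  42. ] ang 2.0
dial_grip 0.76 319 183 [440.   70.2  67.5] ang -1.251
centre px 319 185
```

View pics/d2c.png

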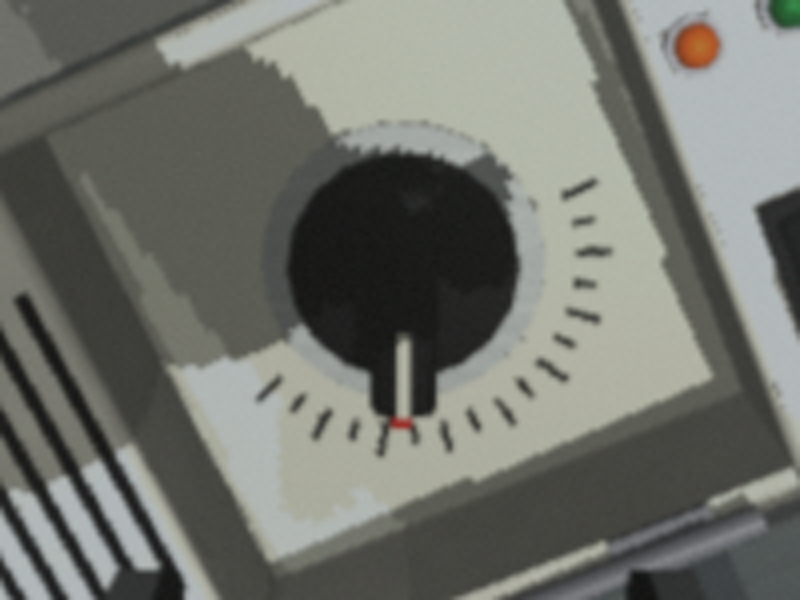

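The white pointer line ends on the red tab. Next I close the cover by its ball.

```bash
python3 -m creep '0 0 -0.4 0 0 -1 50; 0 0 -0.6 0 0 -1 50; 0 0 -0.6 0 0 -1 50; 0 0 -0.5 0 0 -0.94 50; 0 0 -0.1 0 0 0 50' 30
python3 -m creep '-0.3 0 0 0 0 0 50; -0.6 0 0 0 0 0 50; -0.6 0 0 0 0 0 50; -0.6 0 0 0 0 0 50; -0.4 0 0 0 0 0 50'
python3 -m creep '-0.2 0 0 0 0 0 50; 0 0 0 0 0 0 50; 0 0 0 0 0 0 50; 0 0 0 0 0 0 50; 0 0 0 0 0 0 50'
python3 -c "
from h import *
go(579,63.1,173,177.3)"
```

```text
time_s: 57.65
tcp_pos: [441.9, 69.9, 308.9]
tool_rot: [[-0.999, 0.046, 0.003], [0.046, 0.999, 0.0], [-0.003, 0.001, -1.0]]
force: [-0.2, -0.0, -0.1]
width: 49.8
grip_force: 0.0
time_s: 58.15
tcp_pos: [566.8, 63.8, 304.2]
tool_rot: [[-0.999, 0.049, -0.004], [0.049, 0.999, -0.001], [0.004, -0.001, -1.0]]
force: [0.1, 0.5, 0.1]
width: 49.9
grip_force: 0.0
time_s: 58.65
tcp_pos: [575.1, 63.6, 307.4]
tool_rot: [[-0.999, 0.047, -0.0], [0.047, 0.999, -0.0], [0.0, -0.0, -1.0]]
force: [-0.1, 0.5, -0.0]
width: 49.7
grip_force: 0.0
t 58.65 tcp [575.1  63.6 307.4] F [-0.1  0.5 -0. ] w 49.7 g 0.0
[[-0.999, 0.047, -0.0], [0.047, 0.999, -0.0], [0.0, -0.0, -1.0]] j [ 0.11  0.39  0.41  1.59 -0.    0.16]
theta 177.32
rz units 0.0
units xyz [-0.08 -0.01  2.69]
```

```bash
python3 -m creep '-0.08 -0.01 0.2 0 0 0 50; 0 0 0.4 0 0 0 50; 0 0 0.5 0 0 0 50; 0 0 0.5 0 0 0 50; 0 0 0.5 0 0 0 50'
python3 -m creep '0 0 0.35 0 0 0 50; 0 0 0.2 0 0 0 50; 0 0 0.04 0 0 0 50; 0 0 0 0 0 0 50; 0 0 0 0 0 0 50'
python3 -m creep '0 0 0 0 0 0 0; 0 0 0 0 0 0 0; 0 0 0 0 0 0 0; 0 0 0 0 0 0 0; 0 0 0 0 0 0 0'
```

```text
time_s: 59.15
tcp_pos: [579.5, 62.8, 201.0]
tool_rot: [[-0.999, 0.047, 0.0], [0.047, 0.999, -0.0], [-0.0, 0.0, -1.0]]
force: [0.0, -0.6, -0.7]
width: 49.9
grip_force: 0.0
time_s: 59.65
tcp_pos: [580.6, 62.9, 174.0]
tool_rot: [[-0.999, 0.047, 0.002], [0.047, 0.999, 0.0], [-0.002, 0.0, -1.0]]
force: [-0.1, 0.7, -0.6]
width: 50.2
grip_force: 0.0
time_s: 60.15
tcp_pos: [580.5, 64.6, 174.0]
tool_rot: [[-0.999, 0.045, 0.002], [0.045, 0.999, 0.003], [-0.002, 0.004, -1.0]]
force: [0.4, 4.7, 2.3]
width: 19.8
grip_force: 29.2
```

```bash
python3 -m creep '0.15 0.03 -0.1 0 0 0 0; 0.16 0 -0.08 0 0 0 0; 0.34 0 -0.13 0 0 0 0; 0.35 0 -0.08 0 0 0 0; 0 0 0 0 0 0 0'
python3 -m creep '0.36 0 -0.03 0 0 0 0; 0.36 0 0.03 0 0 0 0; 0.35 0 0.08 0 0 0 0; 0.34 0 0.13 0 0 0 0; 0 0 0 0 0 0 0'
```

```text
time_s: 60.65
tcp_pos: [528.5, 67.0, 193.8]
tool_rot: [[-0.999, 0.046, 0.001], [0.046, 0.999, 0.001], [-0.001, 0.001, -1.0]]
force: [1.5, 2.5, 3.2]
width: 19.4
grip_force: 29.9
time_s: 61.15
tcp_pos: [456.6, 70.2, 181.9]
tool_rot: [[-0.999, 0.046, -0.003], [0.046, 0.999, 0.001], [0.003, 0.001, -1.0]]
force: [-3.5, 2.8, 9.0]
width: 19.9
grip_force: 31.4
```

```bash
python3 -m creep '0.31 0 0.18 0 0 0 0; 0.28 0 0.23 0 0 0 0; 0.25 0 0.27 0 0 0 0; 0.2 0 0.3 0 0 0 0; 0 0 0 0 0 0 0'
python3 -m creep '0.16 0 0.33 0 0 0 0; 0.06 0 0.17 0 0 0 0; 0.02 0 0.08 0 0 0 0; 0 0 0 0 0 0 0; 0 0 0 0 0 0 0'
```

```text
time_s: 61.65
tcp_pos: [404.8, 72.6, 131.2]
tool_rot: [[-0.999, 0.046, -0.005], [0.046, 0.999, 0.001], [0.005, 0.0, -1.0]]
force: [-3.8, 3.4, 2.1]
width: 20.0
grip_force: 31.8
time_s: 62.15
tcp_pos: [394.2, 73.1, 103.5]
tool_rot: [[-0.999, 0.047, -0.004], [0.047, 0.999, 0.0], [0.004, 0.0, -1.0]]
force: [-5.2, 3.0, 2.0]
width: 19.9
grip_force: 31.9
```

```bash
python3 -m creep '0.04 0 0.04 0 0 0 0; 0.02 0 0.02 0 0 0 0; 0 0 0 0 0 0 0; 0 0 0 0 0 0 45; 0 0 0 0 0 0 45'
python3 -m creep '0 0 0 0 0 0 45; 0 0 -0.2 0 0 0 45; 0 0 -0.5 0 0 0 45; 0 0 -0.6 0 0 0 45; 0 0 -0.6 0 0 0 45'
python3 -m creep '0.2 0 -0.4 0 0 0 45; 0.6 0 0 0 0 0 45; 0.6 0 0 0 0 0 45; 0.3 0 0 0 0 0 45; 0 0 0 0 0 0 45'
python3 - <<'E'
from h import *
st();yaw=np.radians(-2.7);ex=np.array([np.cos(yaw),np.sin(yaw)])
for c in('top','scene'):
    p,im,d=shot(c,c+'12');P=cloud(p,d)
    m=(P[...,2]>108)&(P[...,2]<135)&(np.hypot(P[...,0]-390,P[...,1]-72)<25);print(c,'ball',m.sum(),np.round(np.nanmean(P[m],0),1),np.nanmax(P[m][:,2]) if m.any() else '')
    m=(P[...,2]>60)&(P[...,2]<110)&(abs(P[...,0]-595)<75)&(abs(P[...,1]-62)<95);q=P[m];A=np.c_[q[:,:2]-[592.5,62],np.ones(len(q))];print('lid',np.linalg.lstsq(A,q[:,2],rcond=None)[0])
    m=(P[...,2]>108)&(P[...,2]<150)&(abs(P[...,0]-592)<50)&(abs(P[...,1]-62)<60);print('knob',cv2.minAreaRect(P[m][:,:2].astype(np.float32)))
a=cv2.imread('pics/scene12.png')[90:210,190:350];b=cv2.imread('pics/top12.png')[130:280,160:360]
o=np.zeros((600,800,3),np.uint8);o[:300,:400]=cv2.resize(a,(400,300));o[:600,400:]=cv2.resize(b,(400,600)) if 0 else np.vstack([cv2.resize(b,(400,300)),np.zeros((300,400,3),np.uint8)]);cv2.imwrite('pics/c12.png',o[:300])
E
```

```text
time_s: 62.65
tcp_pos: [392.8, 72.5, 100.9]
tool_rot: [[-0.999, 0.047, 0.0], [0.047, 0.999, -0.001], [-0.0, -0.001, -1.0]]
force: [0.1, 0.2, -0.4]
width: 45.1
grip_force: 0.0
time_s: 63.15
tcp_pos: [392.3, 72.8, 197.4]
tool_rot: [[-0.999, 0.047, -0.0], [0.047, 0.999, -0.0], [0.0, -0.0, -1.0]]
force: [1.1, 0.9, -0.3]
width: 44.6
grip_force: 0.0
time_s: 63.65
tcp_pos: [306.1, 76.8, 216.5]
tool_rot: [[-0.999, 0.046, 0.001], [0.046, 0.999, -0.0], [-0.001, -0.0, -1.0]]
force: [-0.2, -0.1, -0.5]
width: 44.6
grip_force: 0.0
t 63.65 tcp [306.1  76.8 216.5] F [-0.2 -0.1 -0.5] w 44.6 g 0.0
[[-0.999, 0.046, 0.001], [0.046, 0.999, -0.0], [-0.001, -0.0, -1.0]] j [ 0.25 -0.12 -0.43  1.27 -0.    0.29]
top ball 64 [389.5  69.9 124.3] 131.59564305032222
lid [-8.22402057e-04 -1.88535354e-03  9.09084125e+01]
knob ((593.8060302734375, 61.107704162597656), (55.812782287597656, 18.62894058227539), 87.53120422363281)
scene ball 41 [389.1  68.5 122.3] 128.11217344089732
lid [-2.05931829e-03  5.64047777e-04  8.93486441e+01]
knob ((593.0267944335938, 62.135162353515625), (55.75871276855469, 18.317766189575195), 88.59920501708984)
```

View pics/c12.png

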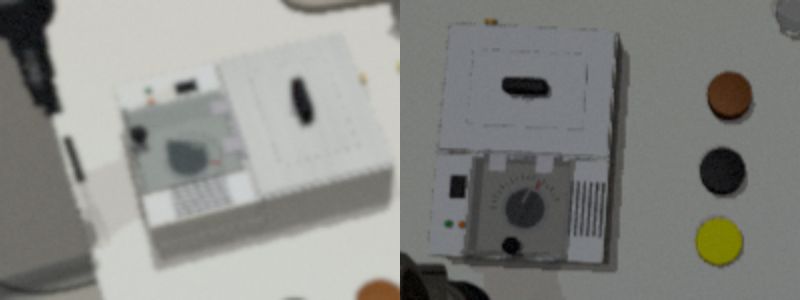

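The cover is closed, with the ball at its starting height. The lid is seated and level, and the pointer is at the tab. I hand in the job.

```bash
python3 -m creep '0 0 0 0 0 0 45; 0 0 0 0 0 0 45; 0 0 0 0 0 0 45; 0 0 0 0 0 0 45; 0 0 0 0 0 0 45' >/dev/null; python3 -c "
from workcell import ctrl
print(ctrl.close_job())"
```

```text
the job is handed in; nothing more can be done
None
```

I handed the job in at about 64 s; no verdict came back. By camera, jar_a and the red pot stood in the tank before I re-lidded it, the lid is seated level, the pointer is on the red tab and the cover is closed again.

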